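Load a mill pallet with carving wax from the bench and the tin

TASK

Load the aluminium mill pallet with wax: lift the lid off the steel tin by its knob and lay it flat on the grey round mat, seat every blue wax block flat and fully home in a rectangular pocket of its own, and stand every green wax rod from the tin upright and fully down in a round bore of its own. Once all the wax is in the pallet, put the lid back so that it sits properly on the tin. Leave the other things on the bench where they lie.

Things in the scene. Friction and masses are not known exactly. Their poses are not given: they have to be found in the camera images.
- pallet: aluminium mill pallet fixed to the bench, 132 x 170 x 20 mm high (x from -69 to +63 mm about the origin, y +-85 mm); origin on the bench under it, z up. Three rectangular pockets in a row along its y on its -x side, three round bores in a row along its y on its +x side, 75 mm from the pockets.
- pocket1 (a point): centre of the floor of a rectangular pocket, 51 mm long along the pallet's x and 37 mm wide along its y, 8 mm deep (floor 12 mm above the bench, mouth 20 mm), chamfered mouth; neighbouring pockets are 54 mm apart. Axes as the pallet's. Any block fits any pocket.
- pocket2 (a point): centre of the floor of a rectangular pocket, 51 mm long along the pallet's x and 37 mm wide along its y, 8 mm deep (floor 12 mm above the bench, mouth 20 mm), chamfered mouth; neighbouring pockets are 54 mm apart. Axes as the pallet's. Any block fits any pocket.
- pocket3 (a point): centre of the floor of a rectangular pocket, 51 mm long along the pallet's x and 37 mm wide along its y, 8 mm deep (floor 12 mm above the bench, mouth 20 mm), chamfered mouth; neighbouring pockets are 54 mm apart. Axes as the pallet's. Any block fits any pocket.
- bore1 (a point): centre of the floor of a round blind bore, 24.5 mm in diameter, 15 mm deep (floor 5 mm above the bench, mouth 20 mm), chamfered mouth; neighbouring bores are 54 mm apart. Any rod fits any bore.
- bore2 (a point): centre of the floor of a round blind bore, 24.5 mm in diameter, 15 mm deep (floor 5 mm above the bench, mouth 20 mm), chamfered mouth; neighbouring bores are 54 mm apart. Any rod fits any bore.
- bore3 (a point): centre of the floor of a round blind bore, 24.5 mm in diameter, 15 mm deep (floor 5 mm above the bench, mouth 20 mm), chamfered mouth; neighbouring bores are 54 mm apart. Any rod fits any bore.
- tin: open round steel tin, fixed to the bench: outer diameter 150 mm, inner 142 mm, rim 70 mm above the bench, inner floor 4 mm above it; origin on the bench under its centre, z up. The green rods stand loose inside it.
- lid_knob (a point): middle of the knob of the tin's loose steel lid (150 g). Lid, upwards from its underside: a boss of 132 mm diameter and 6 mm height that drops inside the tin's mouth, a plate of 158 mm diameter and 5 mm thickness that rests on the rim, and a dark upright wooden knob of 22 mm diameter and 34 mm height (11 to 45 mm above the underside). This point is on the axis, 28 mm above the lid's underside; z up. On the closed tin it is 92 mm above the bench, lying on the mat 31 mm.
- mat: round grey felt mat, 170 mm diameter, 3 mm thick, fixed to the bench; origin under its centre.
- block1_c (a point): centre of a blue wax block, 48 (its x) x 34 (its y) x 26 mm high (its z), 45 g, lying flat on the bench at the start; may be absent. Seated in a pocket, its centre is 13 mm above the pocket floor and it stands 18 mm proud of the pallet.
- block2_c (a point): centre of a blue wax block, 48 (its x) x 34 (its y) x 26 mm high (its z), 45 g, lying flat on the bench at the start; may be absent. Seated in a pocket, its centre is 13 mm above the pocket floor and it stands 18 mm proud of the pallet.
- block3_c (a point): centre of a blue wax block, 48 (its x) x 34 (its y) x 26 mm high (its z), 45 g, lying flat on the bench at the start; may be absent. Seated in a pocket, its centre is 13 mm above the pocket floor and it stands 18 mm proud of the pallet.
- rod1_c (a point): centre of a green wax rod, a plain cylinder of 22 mm diameter and 56 mm height, 30 g, axis z, standing upright inside the tin at the start (about 34 mm from the tin's axis, neighbours about 59 mm apart); may be absent. Stood in a bore, its centre is 28 mm above the bore floor and it stands 41 mm proud of the pallet.
- rod2_c (a point): centre of a green wax rod, a plain cylinder of 22 mm diameter and 56 mm height, 30 g, axis z, standing upright inside the tin at the start (about 34 mm from the tin's axis, neighbours about 59 mm apart); may be absent. Stood in a bore, its centre is 28 mm above the bore floor and it stands 41 mm proud of the pallet.
- rod3_c (a point): centre of a green wax rod, a plain cylinder of 22 mm diameter and 56 mm height, 30 g, axis z, standing upright inside the tin at the start (about 34 mm from the tin's axis, neighbours about 59 mm apart); may be absent. Stood in a bore, its centre is 28 mm above the bore floor and it stands 41 mm proud of the pallet.
- ring: small brass finger ring, 25 mm across, 7 mm high; not part of the job, leave it where it lies.
- loupe: black eye loupe, 32 mm across, 28 mm high; not part of the job, leave it where it lies.
- file: flat file, 270 mm long, with a pale wooden handle; not part of the job, leave it where it lies.
- graver: graver, 100 mm long, with a pale wooden handle; not part of the job, leave it where it lies.
- brush: bench brush, 160 mm long; not part of the job, leave it where it lies.
- caliper: steel caliper, 200 mm long, with a black slide; not part of the job, leave it where it lies.
Things that resemble listed ones, but are neither listed nor needed, are in the scene too. What is shaped like the part that bears block1_c but turquoise is not meant. What is shaped like the part that bears block3_c but yellow is not meant.

How it is judged:
On the way, in this order (a step that is already met when the one before it is completed fails the run):
1. the lid lies flat on the mat, let go (horizontal distance between lid_knob and mat below 0.05 m and z of lid_knob in the frame of mat between 0.028 and 0.034 m and angle between lid_knob's own z axis and vertical below 0.05 rad and contact force between the fingers and lid below 0.2 N), for 0.2 s.
2. every block is seated in a pocket and every rod stands in a bore (((horizontal distance between block1_c and pocket1 below 0.004 m and z of block1_c in the frame of pocket1 between 0.0105 and 0.0155 m) or (horizontal distance between block1_c and pocket2 below 0.004 m and z of block1_c in the frame of pocket2 between 0.0105 and 0.0155 m) or (horizontal distance between block1_c and pocket3 below 0.004 m and z of block1_c in the frame of pocket3 between 0.0105 and 0.0155 m)) and angle between each of block1_c, rod1_c, block2_c, rod2_c, block3_c, rod3_c's own z axis and vertical below 0.08 rad and ((horizontal distance between rod1_c and bore1 below 0.004 m and z of rod1_c in the frame of bore1 between 0.0255 and 0.0305 m) or (horizontal distance between rod1_c and bore2 below 0.004 m and z of rod1_c in the frame of bore2 between 0.0255 and 0.0305 m) or (horizontal distance between rod1_c and bore3 below 0.004 m and z of rod1_c in the frame of bore3 between 0.0255 and 0.0305 m)) and ((horizontal distance between block2_c and pocket1 below 0.004 m and z of block2_c in the frame of pocket1 between 0.0105 and 0.0155 m) or (horizontal distance between block2_c and pocket2 below 0.004 m and z of block2_c in the frame of pocket2 between 0.0105 and 0.0155 m) or (horizontal distance between block2_c and pocket3 below 0.004 m and z of block2_c in the frame of pocket3 between 0.0105 and 0.0155 m)) and ((horizontal distance between rod2_c and bore1 below 0.004 m and z of rod2_c in the frame of bore1 between 0.0255 and 0.0305 m) or (horizontal distance between rod2_c and bore2 below 0.004 m and z of rod2_c in the frame of bore2 between 0.0255 and 0.0305 m) or (horizontal distance between rod2_c and bore3 below 0.004 m and z of rod2_c in the frame of bore3 between 0.0255 and 0.0305 m)) and ((horizontal distance between block3_c and pocket1 below 0.004 m and z of block3_c in the frame of pocket1 between 0.0105 and 0.0155 m) or (horizontal distance between block3_c and pocket2 below 0.004 m and z of block3_c in the frame of pocket2 between 0.0105 and 0.0155 m) or (horizontal distance between block3_c and pocket3 below 0.004 m and z of block3_c in the frame of pocket3 between 0.0105 and 0.0155 m)) and ((horizontal distance between rod3_c and bore1 below 0.004 m and z of rod3_c in the frame of bore1 between 0.0255 and 0.0305 m) or (horizontal distance between rod3_c and bore2 below 0.004 m and z of rod3_c in the frame of bore2 between 0.0255 and 0.0305 m) or (horizontal distance between rod3_c and bore3 below 0.004 m and z of rod3_c in the frame of bore3 between 0.0255 and 0.0305 m))), for 0.2 s.
At the end, for the whole second after the job is handed in: Every block present lies flat in a pocket and every rod present stands in a bore, within 4 mm of its centre sideways, 2.5 mm in height and 0.08 rad of upright; the lid sits level on the tin within 9 mm of its axis and 3 mm of its seated height; all at rest (all of step 2 and horizontal distance between lid_knob and tin below 0.009 m and z of lid_knob in the frame of tin between 0.089 and 0.095 m and angle between lid_knob's own z axis and vertical below 0.05 rad and linear speed of each of block1, block2, block3, rod1, rod2, rod3, lid below 0.02 m/s); the robot touches nothing.
It fails at once if a bystander (ring, loupe, file, graver, brush, caliper) is moved more than 40 mm (distance of any of ring, loupe, file, graver, brush, caliper from where it was at the start of the episode above 0.04 m).
Of block1, block2, block3 only 2 to 3 are there at a start; the rules pass over those that are not, and their reading is None.
Of rod1, rod2, rod3 only 2 to 3 are there at a start; the rules pass over those that are not, and their reading is None.
At some moment in a run one of block1, block2, block3 may be knocked a few centimetres aside while the robot is not near it.
It also fails if it takes over 210 s, if anything falls off the work surface, if the arm or the gripper's body presses on something with over 40 N, if the wrist force passes 120 N, or if a joint passes its speed limit or range.

ROBOT

A 6-joint arm with a two-finger parallel gripper is mounted at the origin on the work surface. World frame = base frame: x ahead of the robot, y to its left, z up, the work surface at z = 0. Lengths are in m, angles in rad, forces in N, time in s.
With the tool pointing down it reaches from about 0.35 to 0.775 m from the base axis. Payload 7.3 kg.
Tool frame: the origin (TCP) lies at the very end of the fingers, on their centre line; the grasp point (between the pads) lies 19 mm behind it (robot.pinch_z is the distance from the TCP to the grasp point, in m); z points along the fingers, y is the line along which they close (so a half turn about z gives the same grasp; the last joint's range is limited). The gripper opens to 92 mm and grips with 3 to 60 N. Pads are 19 mm wide; open, the fingers measure 130 mm over their backs; the gripper's body (75 mm by 190 mm) begins 47 mm behind the grasp point.
Start: joints at [1.185, 0.342, 1.524, -0, 1.275, -0.146], TCP at [0.125, 0.51, 0.191] pointing down, gripper open.
Joint ranges: [-2.53, 2.53], [-0.77, 2.02], [0.04, 2.7], [-1, 4.14], [0.28, 2.66], [-3.11, 3.11]. Speed limits (rad/s): [2.57, 2.57, 3.14, 3.14, 3.14, 3.14].

INTERFACE

Orientations are given as [roll, pitch, yaw] about the fixed x, y, z axes, in that order (R = Rz(yaw) Ry(pitch) Rx(roll)).
In Python, from cell import robot gives the robot as it stands.
- The arm moves only by the tool move_arm, never from a script. Its argument "motion" is a list of rows, each a list of 6 numbers: the shift along the tool's x, y, z in units of 0.1 m (1.0 is 0.1 m), then the turn, a rotation vector about the tool's x, y, z in units of pi rad (1.0 is pi rad). In form: [[dx, dy, dz, rx, ry, rz], ...]. A call has 1 to 12 rows; each row is the pose to reach, as a shift and turn from the pose commanded when the call began, along the tool's axes at that moment, turning the shorter way round; what a row does not reach only later rows make up. A row lasts 1/8 s, in which the tool goes at most 62.5 mm and 10.7 degrees, less where a joint would pass 70% of its speed; a pose out of reach is approached as far as the arm can. A call with a number of a shift or a turn outside -1 to 1 is refused whole. A call with a gripper value outside its range is refused whole. "fingers" is the opening, from -1 (shut) to 1 (fully open), set as the call begins (left out, the last holds). The fingers move at their own pace and stop on an object; "newtons" is the grip in N (left out, the last holds). Time passes only in rows, so rows that repeat a pose let the fingers close. It gives the time, the measured TCP pose, the force, the opening and the grip force at its end, in the units of the state.
- robot.observe(): the state, without advancing time (a new reading comes with each control period).
- robot.read_camera(name): name is "scene" or "top" or "wrist"; returns a dict with "image" (400x640x3 uint8, red, green, blue), "range_z" (400x640 float32, m along the optical axis (not along the pixel's ray), 0 where there is no reading), "vfov" (degrees; the focal length in pixels is half the picture's height over the tangent of half this angle, whatever the lens; pixels are square), "cx", "cy" (the principal point, pixels), "extrinsics" (4x4, takes a point from camera to world coordinates); the wrist camera has in their place "hand_eye" (4x4, takes a point from camera to tool coordinates, whose origin is the TCP and whose axes are the flange's). Camera axes: x right, y up, looking along -z (the intrinsics and any distortion apply to the point x, -y, -z); pixel columns grow to the right and rows downward; lengths in m; the calibration is good to about 2 mm. The wrist camera is an equidistant fisheye: a pixel r from the principal point sees the ray r / f radians off the axis. A picture is of the moment at which its call begins: read the wrist's pose just before it.
- robot.hand_in(): hands the job in; it is judged then, once.
The state is a dict: "time": time; "qpos": joint angles; "qvel": joint speeds; "joint_efforts": joint torques, N m; "tool_pos": TCP position; "tool_rot": TCP orientation; "contact_force": force on the tool from outside, world axes, zero at the start; "torque": the same for the moment, N m; "opening": finger opening in m; "grip_force": force on a finger pad.
Only numpy, scipy, OpenCV 4.12 (cv2) and the standard library are available. Lean on these libraries where they do the work, as an engineer would, in place of code of your own. Each camera call takes 0.05 s, during which the arm holds its last target. There are 200 camera calls.

## Working session

There is one attempt and no reset: what is moved stays moved. The work goes in short steps, Python scripts to look and compute and a tool call to move; the robot and the scene stay as the last step left them, time stands still between calls to the robot, and variables do not carry over. Pictures are saved under pics/ and viewed, at most 14 in all, crops included, and the job is handed in when it is done.

Besides the shell and the picture viewer there is one more tool, called after "Emit:" as name(argument=value, ...), one argument or row to a line, values as JSON. move_arm: Moves the arm, as the interface text tells. Shifts and turns lie within -1 to 1; 1 stands for 0.1 m of shift or pi rad of turn. Its arguments: {"type":"object","properties":{"motion":{"type":"array"},"fingers":{"type":"number"},"newtons":{"type":"number"}},"required":["motion"]}

```bash
ls; mkdir -p pics; python3 - <<'E'
from cell import robot
import cv2,numpy as np
s=robot.observe();print(s)
for n in("top","scene"):
    c=robot.read_camera(n);cv2.imwrite(f"pics/{n}0.png",c["image"][:,:,::-1]);np.savez(f"{n}0.npz",**c)
    print(n,c["vfov"],c["cx"],c["cy"],c["extrinsics"].round(3).tolist())
E
```

```text
pics
{'time': 0.0, 'qpos': array([ 1.18499678e+00,  3.42756896e-01,  1.52501866e+00, -1.18850020e-05,
        1.27540607e+00, -1.45978333e-01]), 'qvel': array([ 1.17000500e-03, -8.78921376e-04, -4.84060054e-04, -2.18547187e-03,
        8.12525545e-05, -3.30457334e-04]), 'joint_efforts': array([-2.87878920e-04, -4.31246603e+01, -2.44207960e+01,  7.16341124e-02,
        5.62865508e-02, -1.06786770e-04]), 'tool_pos': array([0.12449596, 0.50954344, 0.18982671]), 'tool_rot': array([-3.14001893e+00, -2.19888261e-04,  2.90177474e+00]), 'contact_force': array([0.44947051, 0.36971649, 0.6173803 ]), 'torque': array([0.01618995, 0.00963834, 0.00052428]), 'grip_force': 0.0, 'opening': 0.09158651575009069}
top 55.26368758891542 326.0896805707507 202.28478623245883 [[0.028, 0.995, -0.091, 0.427], [-1.0, 0.027, -0.006, -0.027], [-0.004, 0.091, 0.996, 1.138], [0.0, 0.0, 0.0, 1.0]]
scene 49.816034077463314 323.832303470211 205.31068326297793 [[-0.279, -0.806, 0.522, 1.169], [0.96, -0.23, 0.159, 0.162], [-0.008, 0.546, 0.838, 1.099], [0.0, 0.0, 0.0, 1.0]]
```

View pics/top0.png

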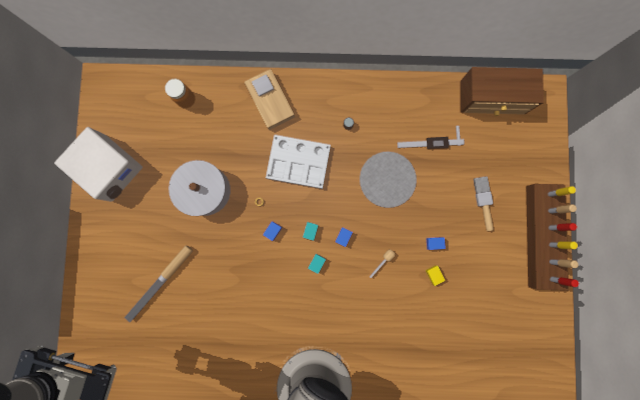

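View pics/scene0.png

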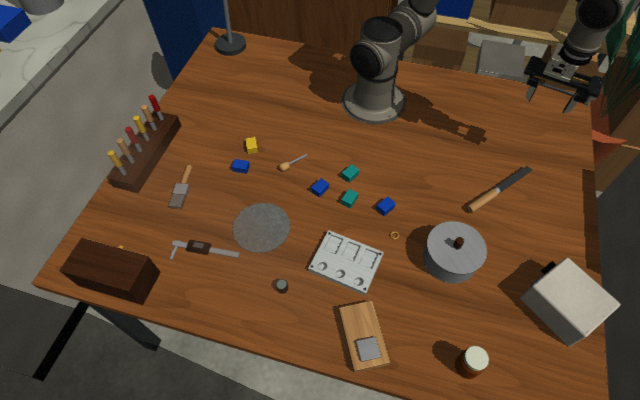

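The top view shows the blue blocks at (272,231), (344,237) and (436,244). Lookalikes to avoid are turquoise at (311,231) and (317,264) and yellow at (436,276). The lid knob is at (194,187), the mat at (388,180), and the pallet at (298,162) with its bores on the upper side. The dark loupe at (349,124) and the tin-like jar at (176,88) aren't wanted either.

```bash
cat > h.py <<'E'
import cv2,numpy as np
from scipy.spatial.transform import Rotation as R
def T_tool(s):
    T=np.eye(4);T[:3,:3]=R.from_euler('xyz',s["tool_rot"]).as_matrix();T[:3,3]=s["tool_pos"];return T
def cloud(c,T=None):
    "HxWx3 world points; fisheye when hand_eye is given"
    h,w=c["range_z"].shape;f=h/2/np.tan(np.radians(float(c["vfov"]))/2)
    u,v=np.meshgrid(np.arange(w)-c["cx"],np.arange(h)-c["cy"]);z=c["range_z"].astype(float)
    if T is not None:
        r=np.hypot(u,v)+1e-9;k=np.tan(np.minimum(r/f,1.5))/r
    else: k=1/f
    P=np.stack([u*k*z,-v*k*z,-z],-1)
    M=c["extrinsics"] if T is None else T@c["hand_eye"]
    P=P@M[:3,:3].T+M[:3,3];P[z<=0]=np.nan;return P
def mask(img,col):
    H=cv2.cvtColor(img,cv2.COLOR_RGB2HSV)
    lo,hi={"blue":((105,120,60),(128,255,255)),"green":((40,80,30),(80,255,255)),"turq":((82,100,50),(98,255,255))}[col]
    return cv2.inRange(H,lo,hi)
def blobs(c,P,col,zr,amin=30):
    m=mask(c["image"],col)&(((P[...,2]>zr[0])&(P[...,2]<zr[1]))*255).astype(np.uint8)
    n,L,st,ce=cv2.connectedComponentsWithStats(m);out=[]
    for i in range(1,n):
        if st[i,4]<amin: continue
        p=P[L==i];q=(p[:,:2]*1000).astype(np.float32)
        (cx,cy),(a,b),an=cv2.minAreaRect(q)
        if a<b:a,b,an=b,a,an+90
        out.append((ce[i].round(0),st[i,4],[round(cx/1000,4),round(cy/1000,4)],p.mean(0).round(4),(round(a),round(b)),round((an+90)%180-90,1)))
    return out
E
python3 - <<'E'
from h import *
for n in("top","scene"):
    c=dict(np.load(n+"0.npz"));P=cloud(c)
    print(n)
    for b in blobs(c,P,"blue",(.018,.035)):print(*b)
    if n=="top":
        for nm,(u,v) in dict(knob=(194,187),mat=(388,180),pal=(298,162),bore=(301,147),tab=(250,300),ring=(259,202),loupe=(349,124)).items():print(nm,P[v,u].round(4))
    for nm,(lo,hi),rng in (("knob",(.098,.115),1),("lid",(.068,.085),1),("pallet",(.0155,.0235),0)):
        x,y,z=P[...,0],P[...,1],P[...,2]
        if rng: m=(z>lo)&(z<hi)&(np.hypot(x-.46,y-.36)<.1)
        else: m=(z>lo)&(z<hi)&(abs(x-.52)<.13)&(abs(y-.05)<.14)&(c["image"].min(-1)>110)
        q=(P[m][:,:2]*1000).astype(np.float32)
        print(nm,m.sum(),q.mean(0) if len(q) else 0, cv2.minAreaRect(q) if len(q)>4 else 0,P[m][:,2].mean() if len(q) else 0)
E
```

```text
top
[272. 231.] 179 [0.4418, 0.1349] [0.4417 0.1346 0.0254] (46, 33) -30.5
[344. 237.] 173 [0.4301, -0.074] [ 0.4302 -0.0739  0.0258] (44, 31) -25.1
[436. 243.] 188 [0.4182, -0.3429] [ 0.4191 -0.3415  0.0253] (46, 32) -88.0
knob [0.5535 0.3394 0.1086]
mat [ 0.6029 -0.2036  0.0058]
pal [0.6477 0.0664 0.0187]
bore [0.6967 0.0601 0.0041]
tab [ 0.2382  0.1945 -0.0011]
ring [ 0.5271  0.1811 -0.0031]
loupe [ 0.7643 -0.0821  0.0283]
knob 38 [552.461   343.32254] ((551.8307495117188, 343.94329833984375), (19.2661190032959, 13.099600791931152), 87.06554412841797) 0.10776326523427038
lid 1036 [518.20703 349.28326] ((517.3155517578125, 349.45892333984375), (142.27203369140625, 78.01033020019531), 87.43653106689453) 0.074742819765411
pallet 619 [615.1974    60.263203] ((539.6023559570312, 68.94868469238281), (222.50982666015625, 177.34825134277344), 1.522236943244934) 0.019194299685777103
scene
[240. 164.] 145 [0.4204, -0.3441] [ 0.4221 -0.3424  0.0239] (49, 38) -86.1
[320. 186.] 146 [0.4309, -0.075] [ 0.4328 -0.0744  0.0243] (48, 36) -23.7
[386. 204.] 155 [0.4432, 0.1351] [0.4444 0.135  0.0242] (48, 35) -33.9
knob 24 [553.83234 342.97208] ((553.044921875, 343.5131530761719), (20.033281326293945, 9.52629280090332), 78.6291732788086) 0.10786522564294916
lid 890 [518.8374  350.55487] ((518.638427734375, 349.6437683105469), (142.2052764892578, 78.72083282470703), 81.30147552490234) 0.07374040077853945
pallet 530 [616.2469    60.708252] ((622.1121826171875, 70.34295654296875), (170.94544982910156, 76.42575073242188), 82.91559600830078) 0.01885044996107564
```

```bash
python3 - <<'E'
from h import *
for n in("top","scene"):
    c=dict(np.load(n+"0.npz"));P=cloud(c);x,y,z=P[...,0],P[...,1],P[...,2];im=c["image"].astype(int)
    print(n)
    for nm,m in dict(lid=(z>.07)&(z<.08)&(np.hypot(x-.55,y-.343)<.1),knob=(z>.1)&(z<.12)&(np.hypot(x-.55,y-.343)<.1),
      mat=(z<.012)&(np.hypot(x-.6,y+.205)<.11)&(np.ptp(im,-1)<30),pallet=(z>.0145)&(z<.0245)&(abs(x-.648)<.12)&(abs(y-.066)<.12)&(im.min(-1)>100)).items():
        q=(P[m][:,:2]*1000).astype(np.float32);r=cv2.minAreaRect(q)
        print(nm,m.sum(),np.array(r[0]).round(1),np.array(r[1]).round(1),round(r[2],1),P[m][:,2].mean().round(4),q.mean(0).round(1))
    if n=="top":
        m=(z<.0145)&(z>-.002)&(abs(x-.648)<.12)&(abs(y-.066)<.12)
        b=cv2.resize(c["image"][120:200,255:345],None,fx=6,fy=6,interpolation=cv2.INTER_CUBIC)[:,:,::-1]
        cv2.imwrite("pics/crop0.png",b)
        for u,v in ((283,143),(301,147),(319,150),(280,170),(297,173),(315,176)):print(u,v,P[v,u].round(3))
E
```

```text
top
lid 2338 [555.8 344.4] [153.9 156.3] 1.4 0.0747 [555.3 343. ]
knob 54 [555.1 343.6] [19.3 19.8] 84.6 0.1081 [555.5 342.7]
mat 2454 [ 606.6 -203.3] [166.9 168. ] 28.3 0.0028 [ 606.2 -203.1]
pallet 1772 [650.3  66.1] [170.1 133.1] 81.2 0.0193 [656.1  65.6]
283 143 [0.708 0.115 0.004]
301 147 [0.697 0.06  0.004]
319 150 [0.688 0.005 0.009]
280 170 [0.624 0.12  0.01 ]
297 173 [0.616 0.069 0.012]
315 176 [0.609 0.015 0.009]
scene
lid 2292 [557.8 343. ] [155.7 156.7] 33.4 0.0738 [560.8 343.6]
knob 57 [558.8 342.3] [19.7 20. ] 55.7 0.1071 [559.3 342.7]
mat 2217 [ 606.4 -204. ] [168.2 167. ] 42.8 0.0016 [ 609.1 -202.7]
pallet 1787 [651.2  65.7] [170.8 134.1] 80.9 0.0187 [660.   65.5]
```

View pics/crop0.png

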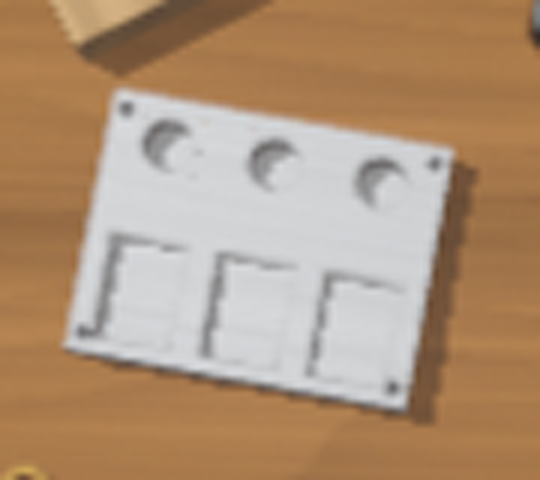

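The pallet is about 170 x 133 mm with its x axis near -9° and its bores towards +x. The knob is near (0.556, 0.343) and the mat near (0.606, -0.204). I'm moving towards the knob and turning the tool to yaw 90°.

Emit:
move_arm(
  motion=[
    [-1,-0.13,0,0,0,0.4237],
    [-1,-0.13,0,0,0,0.4237],
    [-1,-0.13,0,0,0,0.4237],
    [-1,-0.13,0,0,0,0.4237],
    [-1,-0.13,0,0,0,0.4237],
    [-1,-0.13,0,0,0,0.4237],
    [-1,-0.13,0,0,0,0.4237],
    [-1,-0.13,0,0,0,0.4237],
    [-1,-0.13,0,0,0,0.4237],
  ],
  fingers=0.2,
)

```text
time: 1.23
tool_pos: [0.2186, 0.4735, 0.1903]
tool_rot: [-3.141, 0.0, 1.574]
contact_force: [0.4, -0.4, -0.1]
opening: 0.055
grip_force: 0.0
```

Emit:
move_arm(
  motion=[
    [-0.4,0.5,0,0,0,0],
    [-0.8,1,0,0,0,0],
    [-0.8,1,0,0,0,0],
  ],
)

```text
time: 1.6
tool_pos: [0.3215, 0.3914, 0.1904]
tool_rot: [3.141, 0.001, 1.568]
contact_force: [-0.2, 0.3, -0.0]
opening: 0.0549
grip_force: 0.0
```

Emit:
move_arm(
  motion=[
    [-0.25,0.5,0,0,0,0],
    [-0.5,1,0,0,0,0],
    [-0.5,1,0,0,0,0],
  ],
)

```text
time: 1.98
tool_pos: [0.4209, 0.3426, 0.1901]
tool_rot: [3.141, 0.0, 1.569]
contact_force: [-0.4, 0.9, 0.2]
opening: 0.0551
grip_force: 0.0
```

Emit:
move_arm(
  motion=[
    [0,0.5,0,0,0,0],
    [0,1,0,0,0,0],
    [0,1,0,0,0,0],
    [0,1,0,0,0,0],
  ],
)

```text
time: 2.48
tool_pos: [0.517, 0.3446, 0.1901]
tool_rot: [-3.14, 0.0, 1.573]
contact_force: [0.0, -0.2, 0.2]
opening: 0.0547
grip_force: 0.0
```

```bash
cat > look.py <<'E'
from cell import robot
from h import *
def look(name=None):
    s=robot.observe();T=T_tool(s);c=robot.read_camera("wrist")
    if name:cv2.imwrite(f"pics/{name}.png",c["image"][:,:,::-1])
    return s,T,c,cloud(c,T)
E
python3 - <<'E'
from look import *
s,T,c,P=look("w1");print(s["tool_pos"],s["tool_rot"],s["opening"],c["vfov"],c["cx"],c["cy"],c["hand_eye"].round(3).tolist())
x,y,z=P[...,0],P[...,1],P[...,2]
for nm,m in dict(lid=(z>.068)&(z<.08)&(np.hypot(x-.55,y-.343)<.12),knob=(z>.1)&(z<.12)&(np.hypot(x-.55,y-.343)<.1)).items():
    q=(P[m][:,:2]*1000).astype(np.float32)
    if len(q)>5:
        r=cv2.minAreaRect(q);print(nm,m.sum(),r,P[m][:,2].mean())
E
```

```text
[0.51703852 0.3445824  0.19011283] [-3.13991836e+00  4.70440041e-05  1.57268158e+00] 0.05472955508429309 65.70646984690485 317.98558379357974 199.67536116895488 [[-0.0, 0.963, 0.269, 0.073], [1.0, 0.0, -0.0, -0.0], [-0.0, 0.269, -0.963, -0.194], [0.0, 0.0, 0.0, 1.0]]
lid 15884 ((556.6962890625, 347.3052673339844), (157.3417510986328, 152.79910278320312), 24.171445846557617) 0.07491304588263842
knob 424 ((557.2288818359375, 345.9844055175781), (21.712316513061523, 20.325462341308594), 8.438238143920898) 0.10816605581950242
```

View pics/w1.png

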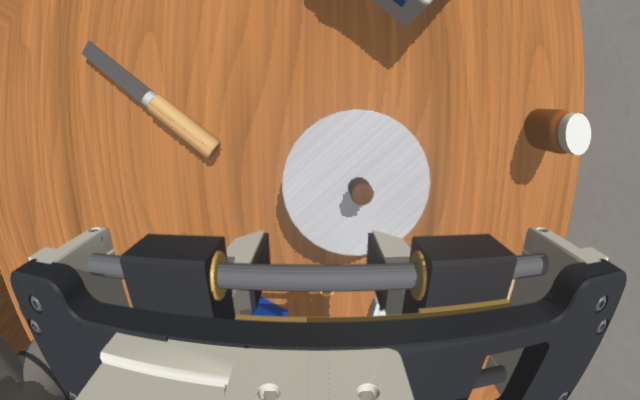

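The wrist view shows the lid centred at about (357,182) and the knob top at (361,191), or (0.557, 0.345) in world coordinates. That agrees with the top and scene cameras within 2 mm. Descending to grip it.

Emit:
move_arm(
  motion=[
    [0,0.4,0.4,0,0,0],
    [0,0.4,0.4,0,0,0],
    [0,0.4,0.7,0,0,0],
    [0,0.4,0.9,0,0,0],
    [0,0.4,0.9,0,0,0],
  ],
)

```text
time: 3.15
tool_pos: [0.5566, 0.344, 0.1005]
tool_rot: [-3.139, 0.001, 1.572]
contact_force: [0.1, 0.3, -0.2]
opening: 0.0549
grip_force: 0.0
```

Emit:
move_arm(
  motion=[
    [0,0,0.1,0,0,0],
    [0,0,0.2,0,0,0],
    [0,0,0.2,0,0,0],
  ],
)

```text
time: 3.52
tool_pos: [0.5581, 0.3434, 0.0798]
tool_rot: [-3.14, 0.001, 1.571]
contact_force: [-0.4, -0.5, 0.1]
opening: 0.0549
grip_force: 0.0
```

Emit:
move_arm(
  motion=[
    [0,0,0,0,0,0],
    [0,0,0,0,0,0],
    [0,0,0,0,0,0],
    [0,0,0,0,0,0],
    [0,0,0,0,0,0],
    [0,0,0,0,0,0],
  ],
  fingers=-1,
  newtons=30,
)

```text
time: 4.28
tool_pos: [0.5587, 0.3436, 0.0805]
tool_rot: [3.142, -0.0, 1.571]
contact_force: [0.4, -0.0, 0.9]
opening: 0.0016
grip_force: 0.0
```

Emit:
move_arm(
  motion=[
    [0,0,-0.1,0,0,0],
    [0,0,-0.3,0,0,0],
    [0,0,-0.6,0,0,0],
    [0,0,-1,0,0,0],
    [0,0,-1,0,0,0],
  ],
)

```text
time: 4.9
tool_pos: [0.5606, 0.3446, 0.1854]
tool_rot: [3.134, -0.004, 1.571]
contact_force: [1.1, -1.0, 0.3]
opening: 0.0009
grip_force: 0.0
```

```bash
cat > find.py <<'E'
from look import *
def lid(P,x0,y0):
    x,y,z=P[...,0],P[...,1],P[...,2];r=np.hypot(x-x0,y-y0)<.12
    for nm,m in dict(lid=(z>.068)&(z<.08)&r,knob=(z>.1)&(z<.12)&r).items():
        q=(P[m][:,:2]*1000).astype(np.float32)
        if len(q)>5:
            t=cv2.minAreaRect(q);print(nm,m.sum(),np.round(t[0],1),np.round(t[1],1),P[m][:,2].mean().round(4))
E
python3 - <<'E'
from find import *
s,T,c,P=look("w2");print(s["tool_pos"],s["opening"]);lid(P,.557,.344)
c=robot.read_camera("scene");cv2.imwrite("pics/s2.png",cv2.resize(c["image"][150:350,350:640],None,fx=2,fy=2)[:,:,::-1])
E
```

```text
[0.5606323  0.34455961 0.1854349 ] 0.0008763588073785532
lid 15485 [557.4 357.3] [133.1 158.5] 0.0749
knob 444 [557.8 346. ] [20.8 21.1] 0.1082
```

View pics/w2.png

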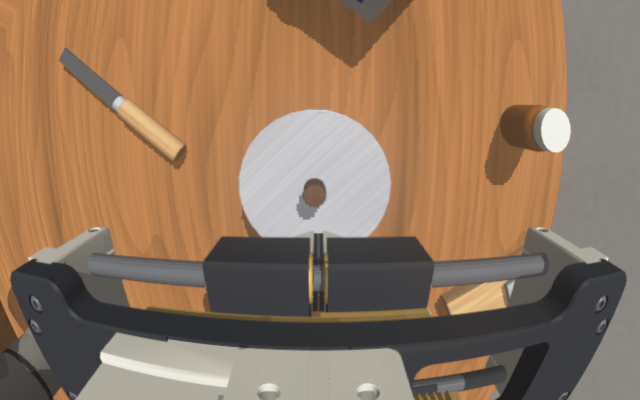

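View pics/s2.png

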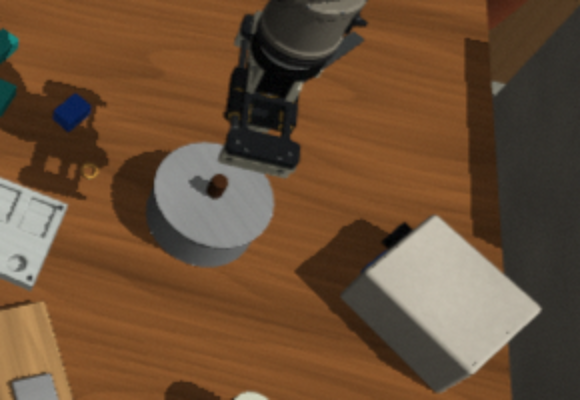

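```bash
python3 - <<'E'
from look import *
s,T,c,P=look();print(s["tool_pos"])
I=np.linalg.inv(T)
for v in (228,232,236,240,246,252,260,280):
    for u in (312,324):
        p=P[v,u];print(v,u,c["range_z"][v,u].round(3),(I[:3,:3]@p+I[:3,3]).round(4),c["image"][v,u])
for n in("top","scene"):
    c=robot.read_camera(n);P=cloud(c)
    m=(np.hypot(P[...,0]-.56,P[...,1]-.3446)<.15)&(P[...,2]>.125)&(P[...,2]<.30)
    for lo in np.arange(.13,.30,.02):
        k=m&(P[...,2]>lo)&(P[...,2]<lo+.02)
        if k.sum():print(n,lo.round(2),k.sum(),P[k].mean(0).round(3),P[k].min(0).round(3),P[k].max(0).round(3))
E
```

```text
[0.55874525 0.34361378 0.18113568]
228 312 0.321 [-0.0422 -0.0064  0.1074] [200 200 204]
228 324 0.321 [-0.0421  0.0061  0.1071] [198 199 202]
232 312 0.165 [ 0.0114 -0.0034 -0.0395] [173 170 158]
232 324 0.166 [ 0.011   0.003  -0.0384] [173 169 158]
236 312 0.161 [ 0.0111 -0.0034 -0.0445] [170 166 154]
236 324 0.162 [ 0.0106  0.0029 -0.0433] [170 166 154]
240 312 0.156 [ 0.0111 -0.0033 -0.0497] [164 160 149]
240 324 0.155 [ 0.0114  0.0028 -0.0505] [168 164 152]
246 312 0.147 [ 0.0115 -0.0031 -0.0581] [153 150 139]
246 324 0.147 [ 0.0116  0.0026 -0.0583] [153 150 140]
252 312 0.142 [ 0.0109 -0.003  -0.0635] [130 124 112]
252 324 0.142 [ 0.0108  0.0025 -0.0634] [127 121 110]
260 312 0.091 [ 0.0307 -0.002  -0.1111] [125 104  68]
260 324 0.091 [ 0.0307  0.0015 -0.1112] [115  97  64]
280 312 0.079 [ 0.0309 -0.0018 -0.1233] [150 133 106]
280 324 0.081 [ 0.0301  0.0013 -0.122 ] [100  88  68]
top 0.21 7 [0.557 0.332 0.22 ] [0.549 0.33  0.215] [0.568 0.334 0.224]
top 0.23 4 [0.565 0.331 0.235] [0.564 0.331 0.231] [0.567 0.332 0.243]
top 0.27 29 [0.548 0.31  0.286] [0.47  0.306 0.271] [0.642 0.332 0.289]
top 0.29 198 [0.562 0.315 0.297] [0.472 0.305 0.29 ] [0.642 0.368 0.3  ]
scene 0.23 2 [0.558 0.331 0.238] [0.555 0.33  0.235] [0.561 0.331 0.24 ]
scene 0.25 3 [0.577 0.346 0.26 ] [0.576 0.34  0.258] [0.578 0.349 0.262]
scene 0.27 159 [0.608 0.338 0.285] [0.473 0.305 0.275] [0.647 0.379 0.29 ]
scene 0.29 218 [0.57  0.327 0.295] [0.471 0.305 0.29 ] [0.647 0.378 0.3  ]
```

```bash
python3 - <<'E'
from look import *
print(robot.pinch_z,[a for a in dir(robot) if a[0]!='_'])
s,T,c,P=look();print(s["tool_pos"],s["qpos"])
I=np.linalg.inv(T);Q=P@I[:3,:3].T+I[:3,3]
m=(abs(Q[...,1])<.03)&(abs(Q[...,0])<.02)&(Q[...,2]>-.07)&(Q[...,2]<.02)
print(np.percentile(Q[m],[0,1,5,50,95,99,100],axis=0).round(4))
for v in (228,229,230,231,232): print(v,c["range_z"][v,306:332:3].round(3))
E
```

```text
0.0188 ['IKError', 'hand_in', 'observe', 'pinch_z', 'read_camera']
[0.55809073 0.34326787 0.1792796 ] [4.34539292e-01 5.97259681e-01 1.13768702e+00 3.98110341e-05
 1.40900932e+00 4.34669768e-01]
[[ 0.0088 -0.0133 -0.07  ]
 [ 0.0091 -0.0111 -0.0696]
 [ 0.0093 -0.0081 -0.0671]
 [ 0.0107 -0.0002 -0.0491]
 [ 0.0116  0.0076 -0.0386]
 [ 0.0118  0.0107 -0.0368]
 [ 0.0121  0.0128 -0.0354]]
228 [0.318 0.317 0.317 0.317 0.318 0.317 0.317 0.318 0.318]
229 [0.319 0.317 0.32  0.319 0.317 0.319 0.319 0.319 0.319]
230 [0.319 0.319 0.319 0.319 0.318 0.319 0.319 0.317 0.317]
231 [0.319 0.319 0.168 0.318 0.319 0.319 0.168 0.319 0.318]
232 [0.166 0.167 0.168 0.319 0.318 0.32  0.165 0.166 0.166]
```

The fingertips actually end about 35 mm above the reported TCP. The wrist depth and the top camera both show it, and that explains the missed grasp. From here I aim by the real tip, z_tip ≈ z_reported + 0.035, and go down again.

Emit:
move_arm(
  motion=[
    [0,0,0.3,0,0,0],
    [0,0,0.6,0,0,0],
    [0,0,0.9,0,0,0],
    [0,0,0.9,0,0,0],
  ],
  fingers=0.2,
)

```text
time: 5.7
tool_pos: [0.5567, 0.3426, 0.0873]
tool_rot: [-3.135, 0.003, 1.571]
contact_force: [-0.0, -0.8, 0.3]
opening: 0.0357
grip_force: 0.0
```

Emit:
move_arm(
  motion=[
    [0,0,0.15,0,0,0],
    [0,0,0.3,0,0,0],
    [0,0,0.4,0,0,0],
    [0,0,0.44,0,0,0],
    [0,0,0.44,0,0,0],
  ],
)

```text
time: 6.32
tool_pos: [0.5587, 0.3436, 0.0464]
tool_rot: [-3.141, 0.0, 1.571]
contact_force: [0.5, -0.4, 0.5]
opening: 0.0552
grip_force: 0.0
```

Emit:
move_arm(
  motion=[
    [0,0,0,0,0,0],
    [0,0,0,0,0,0],
    [0,0,0,0,0,0],
    [0,0,0,0,0,0],
    [0,0,0,0,0,0],
    [0,0,0,0,0,0],
  ],
  fingers=-1,
  newtons=30,
)

```text
time: 7.08
tool_pos: [0.5587, 0.3436, 0.0467]
tool_rot: [3.141, -0.0, 1.571]
contact_force: [-0.7, -0.4, 0.3]
opening: 0.0212
grip_force: 30.0
```

Emit:
move_arm(
  motion=[
    [0,0,-0.1,0,0,0],
    [0,0,-0.3,0,0,0],
    [0,0,-0.6,0,0,0],
    [-0.2,0,-0.6,0,0,0],
    [-0.5,0,-0.6,0,0,0],
    [-0.9,0,-0.6,0,0,0],
  ],
)

```text
time: 7.82
tool_pos: [0.5577, 0.2517, 0.1051]
tool_rot: [-3.14, 0.001, 1.571]
contact_force: [0.2, -0.5, -1.1]
opening: 0.0215
grip_force: 30.0
```

Emit:
move_arm(
  motion=[
    [-0.4,0.2,0,0,0,0],
    [-0.8,0.3,0,0,0,0],
    [-1,0.48,0,0,0,0],
  ],
)

```text
time: 8.2
tool_pos: [0.6057, 0.15, 0.1052]
tool_rot: [-3.139, 0.001, 1.568]
contact_force: [1.0, 0.1, -1.3]
opening: 0.0214
grip_force: 30.0
```

Emit:
move_arm(
  motion=[
    [-0.4,0,0,0,0,0],
    [-0.8,0,0,0,0,0],
    [-1,0,0,0,0,0],
  ],
)

```text
time: 8.57
tool_pos: [0.6055, 0.0506, 0.1053]
tool_rot: [-3.139, 0.0, 1.568]
contact_force: [0.4, -0.2, -0.9]
opening: 0.0216
grip_force: 30.0
```

Emit:
move_arm(
  motion=[
    [-0.4,0,0,0,0,0],
    [-0.8,0,0,0,0,0],
    [-1,0,0,0,0,0],
  ],
)

```text
time: 8.95
tool_pos: [0.606, -0.0482, 0.1059]
tool_rot: [-3.141, -0.0, 1.569]
contact_force: [-0.8, 0.3, -1.0]
opening: 0.021
grip_force: 30.0
```

Emit:
move_arm(
  motion=[
    [-0.4,0,0,0,0,0],
    [-0.8,0,0,0,0,0],
    [-1,0,0,0,0,0],
  ],
)

```text
time: 9.32
tool_pos: [0.6063, -0.1476, 0.1061]
tool_rot: [-3.141, -0.001, 1.569]
contact_force: [-0.1, 1.1, -1.7]
opening: 0.0214
grip_force: 30.0
```

Emit:
move_arm(
  motion=[
    [-0.3,0,0,0,0,0],
    [-0.5,0,0,0,0,0],
    [-0.58,0,0,0,0,0],
    [-0.58,0,0,0,0,0],
    [-0.58,0,0,0,0,0],
  ],
)

```text
time: 9.95
tool_pos: [0.6067, -0.2033, 0.1065]
tool_rot: [-3.141, -0.001, 1.572]
contact_force: [-0.0, 0.8, -0.7]
opening: 0.0212
grip_force: 30.0
```

Emit:
move_arm(
  motion=[
    [0,0,0.4,0,0,0],
    [0,0,0.8,0,0,0],
    [0,0,1,0,0,0],
    [0,0,1,0,0,0],
  ],
)

```text
time: 10.45
tool_pos: [0.6056, -0.2029, 0.0048]
tool_rot: [-3.138, -0.002, 1.572]
contact_force: [0.4, 0.3, -0.8]
opening: 0.0213
grip_force: 30.0
```

Emit:
move_arm(
  motion=[
    [0,0,0.1,0,0,0],
    [0,0,0.15,0,0,0],
    [0,0,0.19,0,0,0],
    [0,0,0.205,0,0,0],
    [0,0,0.205,0,0,0],
  ],
)

```text
time: 11.08
tool_pos: [0.6067, -0.2044, -0.0139]
tool_rot: [3.141, -0.0, 1.571]
contact_force: [-0.1, 0.2, -1.7]
opening: 0.0212
grip_force: 30.0
```

Emit:
move_arm(
  motion=[
    [0,0,0,0,0,0],
    [0,0,0,0,0,0],
    [0,0,0,0,0,0],
    [0,0,0,0,0,0],
  ],
  fingers=0.2,
)

```text
time: 11.58
tool_pos: [0.6067, -0.2044, -0.0139]
tool_rot: [3.141, -0.0, 1.571]
contact_force: [-0.3, 0.8, -0.1]
opening: 0.054
grip_force: 0.0
```

Emit:
move_arm(
  motion=[
    [0,0,-0.2,0,0,0],
    [0,0,-0.6,0,0,0],
    [0,0,-1,0,0,0],
    [0,0,-1,0,0,0],
  ],
)

```text
time: 12.08
tool_pos: [0.6089, -0.2054, 0.09]
tool_rot: [3.135, 0.003, 1.571]
contact_force: [0.1, -0.6, -0.5]
opening: 0.0553
grip_force: 0.0
```

```bash
python3 - <<'E'
from look import *
for n in("top","scene"):
    c=robot.read_camera(n);P=cloud(c);x,y,z=P[...,0],P[...,1],P[...,2];r=np.hypot(x-.606,y+.204)<.1
    cv2.imwrite(f"pics/{n}3.png",c["image"][:,:,::-1])
    for nm,m in dict(plate=(z>.009)&(z<.02)&r,knob=(z>.035)&(z<.06)&r).items():
        q=(P[m][:,:2]*1000).astype(np.float32)
        if len(q)>5:
            t=cv2.minAreaRect(q);A=np.c_[P[m][:,:2]-[.606,-.204],np.ones(len(q))];print(n,nm,m.sum(),np.round(t[0],1),np.round(t[1],1),P[m][:,2].mean().round(4),np.linalg.lstsq(A,P[m][:,2],rcond=None)[0].round(3))
    for b in blobs(c,P,"blue",(.018,.035)):print(*b)
    for b in blobs(c,P,"green",(.02,.075),10):print("G",*b)
E
```

```text
top plate 346 [ 622.9 -158.7] [109.1  70.2] 0.0137 [-0.008 -0.017  0.015]
[272. 231.] 178 [0.4417, 0.1347] [0.4417 0.1345 0.0257] (46, 32) -31.6
[344. 237.] 173 [0.43, -0.0741] [ 0.4301 -0.074   0.0256] (44, 31) -25.0
[436. 243.] 187 [0.4181, -0.3419] [ 0.4191 -0.3417  0.0252] (46, 32) -88.4
G [190. 187.] 74 [0.5603, 0.3726] [0.5591 0.3701 0.0511] (21, 19) 43.4
G [206. 199.] 62 [0.5268, 0.326] [0.5264 0.3233 0.0524] (20, 18) 73.2
scene plate 1602 [ 610.6 -198.8] [143.3 155.4] 0.0129 [0.    0.001 0.013]
scene knob 47 [ 607.2 -203.6] [22.4 18.1] 0.0451 [-0.086  0.006  0.045]
[319. 186.] 149 [0.4321, -0.0752] [ 0.4334 -0.0747  0.0242] (49, 36) -25.7
[386. 204.] 155 [0.4431, 0.1347] [0.4443 0.1348 0.0245] (48, 34) -31.0
G [635.  26.] 13 [-0.6863, 0.9284] [-0.676   0.927   0.0274] (48, 6) -8.8
G [616.  33.] 234 [-0.5713, 0.8423] [-0.5698  0.8365  0.0481] (73, 41) -80.1
G [634.  39.] 12 [-0.5518, 0.8993] [-0.5516  0.8984  0.0477] (15, 6) -67.7
G [634.  56.] 121 [-0.4468, 0.8862] [-0.4421  0.8902  0.0485] (50, 49) 44.6
G [448. 241.] 93 [0.5295, 0.326] [0.5329 0.3257 0.048 ] (24, 19) -1.6
G [464. 256.] 98 [0.5632, 0.3726] [0.5662 0.372  0.0479] (21, 20) 6.9
```

View pics/top3.png

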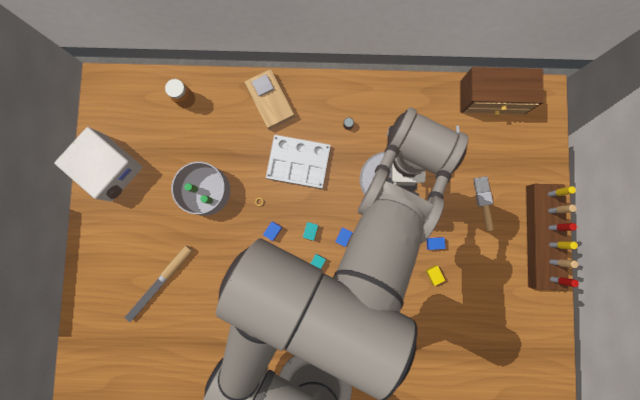

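The lid lies level on the mat (plate at 13 mm). The tin holds two green rods, at top-view (190,187) and (206,199), with nothing in the third spot. Next is the block at (436,244), passing over the yellow one at (436,276).

Emit:
move_arm(
  motion=[
    [-0.3,-0.45,0,0,0,0.489],
    [-0.7,-0.95,0,0,0,0.489],
    [-0.7,-0.95,0,0,0,0.489],
    [-0.7,-0.95,0,0,0,0.489],
    [-0.7,-0.95,0,0,0,0.489],
    [-0.7,-0.95,0,0,0,0.489],
    [-0.7,-0.95,0,0,0,0.489],
    [-0.7,-0.95,0,0,0,0.489],
    [-0.7,-0.95,0,0,0,0.489],
    [-0.7,-0.95,0,0,0,0.489],
  ],
  fingers=1,
)

```text
time: 13.42
tool_pos: [0.5112, -0.2741, 0.0852]
tool_rot: [-3.141, 0.001, 0.037]
contact_force: [0.0, -0.5, -0.1]
opening: 0.0918
grip_force: 0.0
```

Emit:
move_arm(
  motion=[
    [-0.5,0.3,0,0,0,0],
    [-0.97,0.64,0,0,0,0],
    [-0.97,0.64,0,0,0,0],
    [-0.97,0.64,0,0,0,0],
    [-0.97,0.64,0,0,0,0],
  ],
)

```text
time: 14.05
tool_pos: [0.4178, -0.3409, 0.0859]
tool_rot: [-3.141, -0.0, 0.037]
contact_force: [-0.2, 1.0, -0.9]
opening: 0.0918
grip_force: 0.0
```

```bash
cat > blk.py <<'E'
from look import *
def rel(name=None,tgt=None,hw=None):
    s,T,c,P=look(name);I=np.linalg.inv(T)
    print("tool",s["tool_pos"].round(4),s["tool_rot"].round(4))
    for b in blobs(c,P,"blue",(.021,.032) if hw is None else hw,200):
        p=np.array([*b[2],.026]);q=I[:3,:3]@p+I[:3,3];
        # long axis angle in the tool frame
        a=np.radians(b[5]);d=I[:3,:3]@np.array([np.cos(a),np.sin(a),0]);
        t=(np.degrees(np.arctan2(d[1],d[0]))-90+90)%180-90
        print("px",b[0],"n",b[1],"world",b[2],"z",b[3][2],"size",b[4],"ang",b[5],"| tool dx,dy",q[:2].round(4),"turn(pi)",(t/180).round(4))
    return s,T,c,P
E
python3 -c "
from blk import *
rel('w4')"
```

```text
tool [ 0.4178 -0.3409  0.0859] [-3.1413e+00 -2.0000e-04  3.6700e-02]
px [ 72. 179.] n 919 world [0.4319, -0.0752] z 0.0256 size (48, 35) ang -24.8 | tool dx,dy [ 0.0238 -0.265 ] turn(pi) -0.3505
px [320. 197.] n 2084 world [0.4209, -0.3427] z 0.0257 size (47, 34) ang -85.2 | tool dx,dy [0.003  0.0019] turn(pi) -0.015
```

View pics/w4.png

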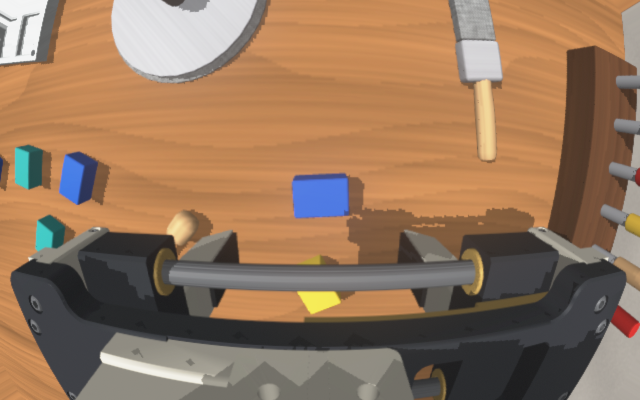

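The blue block sits at (320,197), between the fingers, with the yellow one behind it at (318,285). Aligning, descending and gripping.

Emit:
move_arm(
  motion=[
    [0.03,0.02,0.3,0,0,-0.015],
    [0.03,0.02,0.6,0,0,-0.015],
    [0.03,0.02,0.9,0,0,-0.015],
    [0.03,0.02,0.9,0,0,-0.015],
  ],
)

```text
time: 14.6
tool_pos: [0.4195, -0.3416, -0.0059]
tool_rot: [-3.138, 0.003, 0.083]
contact_force: [0.0, 0.2, -0.4]
opening: 0.0918
grip_force: 0.0
```

Emit:
move_arm(
  motion=[
    [0,0,0.1,0,0,0],
    [0,0,0.18,0,0,0],
    [0,0,0.21,0,0,0],
    [0,0,0.21,0,0,0],
  ],
)

```text
time: 15.1
tool_pos: [0.42, -0.3436, -0.0249]
tool_rot: [-3.142, -0.0, 0.082]
contact_force: [-0.3, 0.9, 0.2]
opening: 0.0917
grip_force: 0.0
```

Emit:
move_arm(
  motion=[
    [0,0,0,0,0,0],
    [0,0,0,0,0,0],
    [0,0,0,0,0,0],
    [0,0,0,0,0,0],
    [0,0,0,0,0,0],
    [0,0,0,0,0,0],
  ],
  fingers=-1,
  newtons=20,
)

```text
time: 15.85
tool_pos: [0.42, -0.3436, -0.025]
tool_rot: [-3.141, -0.0, 0.082]
contact_force: [0.5, 0.1, 0.8]
opening: 0.0482
grip_force: 20.0
```

Emit:
move_arm(
  motion=[
    [0,0,-0.1,0,0,0],
    [0,0,-0.4,0,0,0],
    [0,0,-0.8,0,0,0],
    [0,0,-1,0,0,0],
    [0,0,-1,0,0,0],
  ],
)

```text
time: 16.48
tool_pos: [0.4209, -0.3445, 0.077]
tool_rot: [3.138, -0.003, 0.082]
contact_force: [0.3, -0.2, -0.6]
opening: 0.0481
grip_force: 20.0
```

Emit:
move_arm(
  motion=[
    [0.4,-0.5,0,0,0,-0.424],
    [0.9,-1,0,0,0,-0.424],
    [0.9,-1,0,0,0,-0.424],
    [0.9,-1,0,0,0,-0.424],
    [0.9,-1,0,0,0,-0.424],
    [0.9,-1,0,0,0,-0.424],
    [0.9,-1,0,0,0,-0.424],
    [0.9,-1,0,0,0,-0.424],
    [0.9,-1,0,0,0,-0.424],
  ],
)

```text
time: 17.6
tool_pos: [0.5012, -0.2364, 0.0744]
tool_rot: [-3.141, -0.001, 1.41]
contact_force: [-0.3, -0.3, -1.3]
opening: 0.0479
grip_force: 20.0
```

Emit:
move_arm(
  motion=[
    [0.5,0.16,0,0,0,0],
    [1,0.33,0,0,0,0],
    [1,0.33,0,0,0,0],
  ],
)

```text
time: 17.98
tool_pos: [0.5508, -0.1399, 0.0748]
tool_rot: [3.142, -0.001, 1.415]
contact_force: [-0.4, -0.0, -0.2]
opening: 0.0478
grip_force: 20.0
```

Emit:
move_arm(
  motion=[
    [0.5,0.16,0,0,0,0],
    [1,0.33,0,0,0,0],
    [1,0.33,0,0,0,0],
    [1,0.33,0,0,0,0],
    [1,0.33,0,0,0,0],
  ],
)

```text
time: 18.6
tool_pos: [0.5974, -0.0509, 0.0749]
tool_rot: [-3.141, 0.0, 1.411]
contact_force: [-0.2, 0.0, -1.2]
opening: 0.0476
grip_force: 20.0
```

```bash
cat > pal.py <<'E'
from look import *
from scipy.optimize import least_squares
# model masks: top surface minus holes; fit pose by depth of the hole pixels (floor pixels) and the outline
def pallet(P,x0=.6537,y0=.0654,a0=-.157):
    R2=np.array([[np.cos(a0),-np.sin(a0)],[np.sin(a0),np.cos(a0)]])
    q=P[...,:2]-[x0,y0]; L=np.stack([q@R2[:,0],q@R2[:,1]],-1); z=P[...,2]
    ok=np.isfinite(z)&(abs(L[...,0])<.1)&(abs(L[...,1])<.12)
    top=ok&(z>.017)&(z<.024)&(abs(L[...,0])<.085)&(abs(L[...,1])<.1)
    return L,z,ok,top
def report(P):
    L,z,ok,top=pallet(P)
    t=cv2.minAreaRect((L[top]*1000).astype(np.float32));print("outline centre(should be -3,0)",np.round(t[0],1),np.round(t[1],1),round(t[2],2),"z",z[top].mean().round(4))
    for nm,zr,xc,hw in (("pocket",(.009,.0145),-.0375,(.032,.025)),("bore",(.001,.012),.0375,(.018,.018))):
        for k in(-1,0,1):
            m=ok&(z>zr[0])&(z<zr[1])&(abs(L[...,0]-xc)<hw[0])&(abs(L[...,1]-.054*k)<hw[1])
            if m.sum()<20: print(nm,k,"n",m.sum());continue
            t=cv2.minAreaRect((L[m]*1000).astype(np.float32));print(nm,k,"n",m.sum(),"pal",np.round(t[0],1),np.round(t[1],1),round(t[2],1),"z",z[m].mean().round(4))
E
python3 -c "
from pal import *
s,T,c,P=look('w5');print(s['tool_pos'],s['tool_rot']);report(P)"
```

```text
[ 0.59744669 -0.05091517  0.07493317] [-3.14116161e+00  2.14037926e-04  1.41124353e+00]
outline centre(should be -3,0) [ -1.6 -14.6] [133.8 138.1] 0.29 z 0.0198
pocket -1 n 2809 pal [-33.8 -52.5] [51.7 36.9] 0.2 z 0.0119
pocket 0 n 2665 pal [-33.7   2. ] [51.5 37.3] 0.2 z 0.0119
pocket 1 n 707 pal [-34.2  44.3] [11.7 51. ] 89.8 z 0.0119
bore -1 n 556 pal [ 43.1 -52.1] [22.2 22.1] 48.8 z 0.0055
bore 0 n 533 pal [43.2  3.3] [21.7 20.9] 84.2 z 0.0055
bore 1 n 172 pal [44.1 52.9] [19.8  9.4] 8.5 z 0.0053
```

View pics/w5.png

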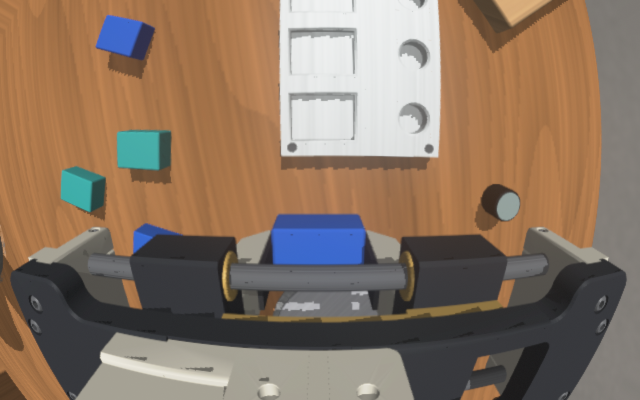

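The pallet's pockets are clear at (322,117) and (322,53), with bores at (412,117) and (412,53). The block is held level at (318,238). Checking where it sits in the hand and working out the shift.

```bash
cat >> pal.py <<'E'
def inhand(c,T,P,col="blue"):
    I=np.linalg.inv(T);Q=P@I[:3,:3].T+I[:3,3]
    m=(mask(c["image"],col)>0)&(abs(Q[...,0])<.04)&(abs(Q[...,1])<.04)&(Q[...,2]>-.09)&(Q[...,2]<.03)
    q=Q[m];print("inhand n",m.sum());print(np.percentile(q,[1,5,50,95,99],axis=0).round(4))
def p2t(T,px,py,x0=.6537,y0=.0654,a0=-.157):
    w=np.array([x0+px*np.cos(a0)-py*np.sin(a0),y0+px*np.sin(a0)+py*np.cos(a0),0]);I=np.linalg.inv(T);print("pal",px,py,"world",w.round(4),"tool shift",(I[:3,:3]@w+I[:3,3])[:2].round(4))
E
python3 -c "
from pal import *
s,T,c,P=look();print(s['tool_pos'],s['tool_rot']);inhand(c,T,P);p2t(T,-.0338,-.0525)"
```

```text
[ 0.59754135 -0.05088     0.07498655] [-3.14130506e+00  1.19150138e-04  1.41124891e+00]
inhand n 4434
[[-0.0016 -0.0235 -0.0522]
 [-0.0003 -0.0213 -0.0517]
 [ 0.0117 -0.0003 -0.0505]
 [ 0.0178  0.0207 -0.0338]
 [ 0.018   0.0228 -0.0291]]
pal -0.0338 -0.0525 world [0.6121 0.0188 0.    ] tool shift [0.0711 0.0033]
```

Emit:
move_arm(
  motion=[
    [0.35,0.02,0,0,0,-0.002],
    [0.7,0.035,0,0,0,-0.002],
    [0.7,0.035,0.3,0,0,-0.002],
    [0.7,0.035,0.6,0,0,-0.002],
    [0.7,0.035,0.74,0,0,-0.002],
    [0.7,0.035,0.74,0,0,-0.002],
    [0.7,0.035,0.74,0,0,-0.002],
  ],
)

```text
time: 19.58
tool_pos: [0.6133, 0.0188, 0.0022]
tool_rot: [3.14, -0.0, 1.419]
contact_force: [0.5, 0.0, -0.3]
opening: 0.0479
grip_force: 20.0
```

Emit:
move_arm(
  motion=[
    [0,0,0.03,0,0,0],
    [0,0,0.06,0,0,0],
    [0,0,0.09,0,0,0],
    [0,0,0.12,0,0,0],
    [0,0,0.13,0,0,0],
    [0,0,0.13,0,0,0],
  ],
)

```text
time: 20.32
tool_pos: [0.6124, 0.0192, -0.0121]
tool_rot: [-3.141, -0.0, 1.42]
contact_force: [0.4, -0.7, -1.4]
opening: 0.0478
grip_force: 20.0
```

Emit:
move_arm(
  motion=[
    [0,0,0.005,0,0,0],
    [0,0,0.01,0,0,0],
    [0,0,0.01,0,0,0],
  ],
)

```text
time: 20.7
tool_pos: [0.6125, 0.0192, -0.013]
tool_rot: [3.141, -0.0, 1.42]
contact_force: [-0.0, 0.3, 0.1]
opening: 0.0478
grip_force: 20.0
```

Emit:
move_arm(
  motion=[
    [0,0,0,0,0,0],
    [0,0,0,0,0,0],
    [0,0,0,0,0,0],
  ],
  fingers=0.28,
)

```text
time: 21.08
tool_pos: [0.6125, 0.0192, -0.0129]
tool_rot: [3.141, -0.0, 1.42]
contact_force: [0.1, -1.2, 0.4]
opening: 0.0588
grip_force: 0.0
```

Emit:
move_arm(
  motion=[
    [0,0,-0.2,0,0,0],
    [0,0,-0.6,0,0,0],
    [0,0,-1,0,0,0],
    [0,0,-1,0,0,0],
    [0,0,-1,0,0,0],
  ],
)

```text
time: 21.7
tool_pos: [0.612, 0.0192, 0.0865]
tool_rot: [-3.141, 0.0, 1.42]
contact_force: [-0.2, 0.2, 0.8]
opening: 0.0589
grip_force: 0.0
```

```bash
python3 -c "
from pal import *
from blk import *
s,T,c,P=rel()
for b in blobs(c,P,'blue',(.033,.045),200):print('seated',*b)
p2t(T,-.0338,-.0525)
c=robot.read_camera('scene');P=cloud(c)
for b in blobs(c,P,'blue',(.018,.045)):print(*b)
"
```

```text
tool [0.612  0.0192 0.0865] [-3.1408  0.      1.4199]
px [123. 108.] n 1343 world [0.4441, 0.1357] z 0.0257 size (48, 34) ang -30.6 | tool dx,dy [ 0.0899 -0.1834] turn(pi) 0.122
seated [319. 202.] 2234 [0.6124, 0.0207] [0.6125 0.0214 0.0377] (46, 33) -8.3
pal -0.0338 -0.0525 world [0.6121 0.0188 0.    ] tool shift [-0.0004  0.0003]
[315. 188.] 45 [0.4451, -0.0874] [ 0.4438 -0.0858  0.0244] (39, 19) 28.6
[386. 204.] 154 [0.4432, 0.1346] [0.4442 0.1348 0.0246] (47, 33) -30.1
[334. 244.] 147 [0.6144, 0.0203] [0.62   0.0231 0.0343] (50, 32) -14.2
```

The block is seated, with its top at 38 mm and level. Next is the block at (0.443, 0.135).

Emit:
move_arm(
  motion=[
    [0.2,-0.45,0,0,0,0],
    [0.45,-0.92,0,0,0,0],
    [0.45,-0.92,0,0,0,0],
  ],
  fingers=1,
)

```text
time: 22.18
tool_pos: [0.5245, 0.0793, 0.0858]
tool_rot: [-3.137, 0.0, 1.423]
contact_force: [-0.3, -0.5, -0.5]
opening: 0.0838
grip_force: 0.0
```

Emit:
move_arm(
  motion=[
    [0.2,-0.45,0,0,0,0.06],
    [0.45,-0.91,0,0,0,0.122],
    [0.45,-0.91,0,0,0,0.122],
    [0.45,-0.91,0,0,0,0.122],
    [0.45,-0.91,0,0,0,0.122],
  ],
)

```text
time: 22.8
tool_pos: [0.4464, 0.135, 0.0868]
tool_rot: [3.141, -0.0, 1.037]
contact_force: [0.1, 0.1, -1.5]
opening: 0.0915
grip_force: 0.0
```

```bash
python3 -c "
from blk import *
rel()"
```

```text
tool [0.4464 0.135  0.0868] [ 3.1411e+00 -3.0000e-04  1.0366e+00]
px [314. 201.] n 2052 world [0.4431, 0.1361] z 0.0257 size (47, 34) ang -30.9 | tool dx,dy [-0.0007 -0.0034] turn(pi) 0.0016
```

Emit:
move_arm(
  motion=[
    [0,-0.03,0.3,0,0,0],
    [0,-0.03,0.6,0,0,0],
    [0,-0.03,0.9,0,0,0],
    [0,-0.03,0.9,0,0,0],
  ],
)

```text
time: 23.35
tool_pos: [0.4414, 0.1365, -0.0047]
tool_rot: [-3.138, 0.003, 1.036]
contact_force: [-1.0, -0.4, 1.1]
opening: 0.0922
grip_force: 0.0
```

Emit:
move_arm(
  motion=[
    [0,0,0.1,0,0,0],
    [0,0,0.18,0,0,0],
    [0,0,0.22,0,0,0],
    [0,0,0.22,0,0,0],
  ],
)

```text
time: 23.85
tool_pos: [0.4424, 0.1372, -0.025]
tool_rot: [-3.141, -0.0, 1.037]
contact_force: [-0.2, -0.8, 0.6]
opening: 0.0916
grip_force: 0.0
```

Emit:
move_arm(
  motion=[
    [0,0,0,0,0,0],
    [0,0,0,0,0,0],
    [0,0,0,0,0,0],
    [0,0,0,0,0,0],
    [0,0,0,0,0,0],
    [0,0,0,0,0,0],
  ],
  fingers=-1,
)

```text
time: 24.6
tool_pos: [0.4425, 0.1372, -0.0249]
tool_rot: [3.142, -0.0, 1.037]
contact_force: [0.4, -0.1, -0.1]
opening: 0.0478
grip_force: 20.0
```

Emit:
move_arm(
  motion=[
    [0,0,-0.1,0,0,0],
    [0,0,-0.4,0,0,0],
    [0,0,-0.8,0,0,0],
    [0,0,-1,0,0,0],
    [0,0,-1,0,0,0],
  ],
)

```text
time: 25.22
tool_pos: [0.4436, 0.1374, 0.0768]
tool_rot: [3.138, -0.003, 1.037]
contact_force: [-0.3, -0.4, -1.1]
opening: 0.048
grip_force: 20.0
```

```bash
python3 -c "
from pal import *
s,T,c,P=look();print(s['tool_pos'],s['tool_rot']);inhand(c,T,P);p2t(T,-.0338,.0015);p2t(T,-.0338,.056);report(P)"
```

```text
[0.44362366 0.13740947 0.07676295] [ 3.13842942e+00 -2.62366322e-03  1.03667812e+00]
inhand n 4133
[[-0.0017 -0.0233 -0.052 ]
 [-0.0006 -0.0213 -0.0516]
 [ 0.0107 -0.0003 -0.0504]
 [ 0.0159  0.0207 -0.0325]
 [ 0.0161  0.0228 -0.0298]]
pal -0.0338 0.0015 world [0.6206 0.0722 0.    ] tool shift [0.0337 0.1853]
pal -0.0338 0.056 world [0.6291 0.126  0.    ] tool shift [0.0844 0.1652]
outline centre(should be -3,0) [-1.5  1.9] [135.5 170.9] 0.43 z 0.0199
pocket -1 n 95 pal [-65.  -51.5] [14.7 44.7] 9.7 z 0.0119
pocket 0 n 1519 pal [-37.7   0. ] [61.6 48.6] 0.6 z 0.012
pocket 1 n 1781 pal [-38.4  54.1] [61.8 49.6] 0.4 z 0.012
bore -1 n 149 pal [ 47.8 -55.9] [22.7 11.1] 58.9 z 0.007
bore 0 n 180 pal [47.  -1.1] [21.2 13.7] 46.6 z 0.0066
bore 1 n 215 pal [47.2 55. ] [23.1 13.4] 85.3 z 0.0066
```

Emit:
move_arm(
  motion=[
    [0.2,0.4,0,0,0,0],
    [0.43,0.83,0,0,0,0],
    [0.43,0.83,0,0,0,0],
  ],
)

```text
time: 25.65
tool_pos: [0.5378, 0.1314, 0.0733]
tool_rot: [-3.141, 0.0, 1.035]
contact_force: [0.1, -0.2, -0.9]
opening: 0.0475
grip_force: 20.0
```

Emit:
move_arm(
  motion=[
    [0.2,0.4,0,0,0,-0.06],
    [0.438,0.827,0,0,0,-0.122],
    [0.438,0.827,0,0,0,-0.122],
    [0.438,0.827,0,0,0,-0.122],
    [0.438,0.827,0,0,0,-0.122],
  ],
)

```text
time: 26.28
tool_pos: [0.6277, 0.1278, 0.0747]
tool_rot: [-3.14, 0.0, 1.419]
contact_force: [-0.1, 0.6, -0.2]
opening: 0.0476
grip_force: 20.0
```

```bash
python3 -c "
from pal import *
s,T,c,P=look();print(s['tool_pos'],s['tool_rot']);p2t(T,-.0338,.0555);
I=np.linalg.inv(T);print((I[:3,:3]@np.array([.6293,.1277,0])+I[:3,3])[:2]);inhand(c,T,P)"
```

```text
[0.62769634 0.12778622 0.07470047] [-3.13984001e+00  2.84423486e-04  1.41938714e+00]
pal -0.0338 0.0555 world [0.629  0.1255 0.    ] tool shift [-0.002   0.0018]
[0.0001779  0.00172924]
inhand n 4107
[[-0.0017 -0.0235 -0.0521]
 [-0.0005 -0.0214 -0.0516]
 [ 0.0108 -0.0003 -0.0504]
 [ 0.016   0.0206 -0.033 ]
 [ 0.0163  0.0226 -0.03  ]]
```

Emit:
move_arm(
  motion=[
    [0,0.013,0.3,0,0,0],
    [0,0.013,0.6,0,0,0],
    [0,0.013,0.74,0,0,0],
    [0,0.013,0.74,0,0,0],
    [0,0.013,0.74,0,0,0],
  ],
)

```text
time: 26.95
tool_pos: [0.6314, 0.1275, 0.0024]
tool_rot: [3.139, -0.001, 1.42]
contact_force: [-0.4, -1.0, -0.1]
opening: 0.0478
grip_force: 20.0
```

Emit:
move_arm(
  motion=[
    [0,0,0.03,0,0,0],
    [0,0,0.06,0,0,0],
    [0,0,0.09,0,0,0],
    [0,0,0.12,0,0,0],
    [0,0,0.135,0,0,0],
    [0,0,0.135,0,0,0],
    [0,0,0.135,0,0,0],
  ],
)

```text
time: 27.82
tool_pos: [0.6306, 0.1274, -0.0124]
tool_rot: [3.141, -0.0, 1.42]
contact_force: [-0.0, 0.1, -0.4]
opening: 0.0478
grip_force: 20.0
```

Emit:
move_arm(
  motion=[
    [0,0,0.006,0,0,0],
    [0,0,0.006,0,0,0],
  ],
)

```text
time: 28.08
tool_pos: [0.6306, 0.1274, -0.0129]
tool_rot: [3.141, -0.0, 1.42]
contact_force: [-0.1, -0.0, 1.2]
opening: 0.048
grip_force: 20.0
```

Emit:
move_arm(
  motion=[
    [0,0,0,0,0,0],
    [0,0,0,0,0,0],
    [0,0,0,0,0,0],
  ],
  fingers=0.28,
)

```text
time: 28.45
tool_pos: [0.6306, 0.1274, -0.0131]
tool_rot: [3.142, -0.0, 1.42]
contact_force: [-0.6, 0.1, -0.0]
opening: 0.0589
grip_force: 0.0
```

Emit:
move_arm(
  motion=[
    [0,0,-0.2,0,0,0],
    [0,0,-0.6,0,0,0],
    [0,0,-1,0,0,0],
    [0,0,-1,0,0,0],
    [0,0,-1,0,0,0],
  ],
)

```text
time: 29.08
tool_pos: [0.6301, 0.1273, 0.0864]
tool_rot: [-3.141, 0.0, 1.42]
contact_force: [-0.3, -0.6, 0.2]
opening: 0.0588
grip_force: 0.0
```

```bash
python3 -c "
from pal import *
from blk import *
s,T,c,P=rel()
for b in blobs(c,P,'blue',(.033,.06),200):print('seated',*b)
for n in ('scene','top'):
    c=robot.read_camera(n);P=cloud(c)
    for b in blobs(c,P,'blue',(.018,.06)):print(n,*b)
"
```

```text
tool [0.6301 0.1273 0.0864] [-3.1407e+00  2.0000e-04  1.4199e+00]
px [316. 294.] n 222 world [0.6146, 0.0364] z 0.0277 size (45, 2) ang -8.7 | tool dx,dy [-0.0922 -0.0016] turn(pi) 0.0003
seated [319. 205.] 2182 [0.6302, 0.1269] [0.6303 0.1275 0.0378] (46, 33) -8.5
seated [317. 306.] 901 [0.6133, 0.0276] [0.6137 0.0289 0.0375] (47, 20) -8.1
scene [320. 186.] 150 [0.4324, -0.0743] [ 0.4337 -0.0743  0.0244] (48, 35) -19.3
scene [333. 242.] 217 [0.6128, 0.0184] [0.6157 0.0196 0.0349] (51, 34) -9.7
scene [366. 262.] 72 [0.6476, 0.1231] [0.65   0.1231 0.0334] (32, 14) 85.6
top [313. 174.] 172 [0.6106, 0.0192] [0.6102 0.0194 0.0378] (46, 32) -9.1
top [344. 237.] 174 [0.4301, -0.0739] [ 0.4302 -0.0739  0.0256] (44, 31) -25.1
```

Emit:
move_arm(
  motion=[
    [-0.4,-0.3,0,0,0,0],
    [-0.8,-0.6,0,0,0,0],
    [-0.8,-0.6,0,0,0,0],
  ],
  fingers=1,
)

```text
time: 29.6
tool_pos: [0.5563, 0.0556, 0.0859]
tool_rot: [-3.137, 0.001, 1.417]
contact_force: [0.4, 0.6, 0.3]
opening: 0.0841
grip_force: 0.0
```

Emit:
move_arm(
  motion=[
    [-0.4,-0.3,0,0,0,0],
    [-0.8,-0.6,0,0,0,0],
    [-0.8,-0.6,0,0,0,0],
  ],
)

```text
time: 29.98
tool_pos: [0.4864, -0.0139, 0.0865]
tool_rot: [-3.14, 0.0, 1.417]
contact_force: [0.6, 0.5, -0.1]
opening: 0.0917
grip_force: 0.0
```

Emit:
move_arm(
  motion=[
    [-0.4,-0.3,0,0,0,0.05],
    [-0.69,-0.47,0,0,0,0.091],
    [-0.69,-0.47,0,0,0,0.091],
    [-0.69,-0.47,0,0,0,0.091],
    [-0.69,-0.47,0,0,0,0.091],
    [-0.69,-0.47,0,0,0,0.091],
  ],
)

```text
time: 30.72
tool_pos: [0.4316, -0.0734, 0.0868]
tool_rot: [3.142, -0.0, 1.136]
contact_force: [-0.3, -0.2, 0.1]
opening: 0.0913
grip_force: 0.0
```

```bash
python3 -c "
from blk import *
rel()"
```

```text
tool [ 0.4316 -0.0734  0.0868] [ 3.1416e+00 -2.0000e-04  1.1356e+00]
px [318. 200.] n 2044 world [0.4316, -0.0733] z 0.0258 size (46, 34) ang -24.3 | tool dx,dy [0. 0.] turn(pi) -0.0035
```

Emit:
move_arm(
  motion=[
    [0,0,0.3,0,0,-0.003],
    [0,0,0.6,0,0,-0.003],
    [0,0,0.9,0,0,-0.003],
    [0,0,0.9,0,0,-0.003],
  ],
)

```text
time: 31.28
tool_pos: [0.4296, -0.0732, -0.0045]
tool_rot: [-3.137, 0.0, 1.144]
contact_force: [-0.8, 0.5, 0.2]
opening: 0.0915
grip_force: 0.0
```

Emit:
move_arm(
  motion=[
    [0,0,0.1,0,0,0],
    [0,0,0.18,0,0,0],
    [0,0,0.22,0,0,0],
    [0,0,0.22,0,0,0],
  ],
)

```text
time: 31.78
tool_pos: [0.431, -0.0739, -0.0251]
tool_rot: [-3.141, -0.0, 1.143]
contact_force: [-0.4, -0.5, -0.6]
opening: 0.0918
grip_force: 0.0
```

Emit:
move_arm(
  motion=[
    [0,0,0,0,0,0],
    [0,0,0,0,0,0],
    [0,0,0,0,0,0],
    [0,0,0,0,0,0],
    [0,0,0,0,0,0],
    [0,0,0,0,0,0],
  ],
  fingers=-1,
)

```text
time: 32.52
tool_pos: [0.4311, -0.074, -0.0251]
tool_rot: [3.142, -0.0, 1.143]
contact_force: [-0.8, 0.6, -0.2]
opening: 0.048
grip_force: 20.0
```

Emit:
move_arm(
  motion=[
    [0,0,-0.1,0,0,0],
    [0,0,-0.4,0,0,0],
    [0,0,-0.8,0,0,0],
    [0,0,-1,0,0,0],
    [0,0,-1,0,0,0],
    [0,0,-1,0,0,0],
  ],
)

```text
time: 33.28
tool_pos: [0.4305, -0.0737, 0.0744]
tool_rot: [-3.141, 0.0, 1.143]
contact_force: [-0.5, 0.0, -0.6]
opening: 0.0478
grip_force: 20.0
```

```bash
python3 -c "
from pal import *
s,T,c,P=look();print(s['tool_pos'],s['tool_rot']);inhand(c,T,P)
I=np.linalg.inv(T);print((I[:3,:3]@np.array([.6209,.0725,0])+I[:3,3])[:2],(s['tool_rot'][2]-1.42)/np.pi)"
```

```text
[ 0.43048528 -0.07373346  0.07439021] [-3.14062014e+00  3.91011397e-06  1.14346717e+00]
inhand n 4429
[[-0.0016 -0.0235 -0.0522]
 [-0.0005 -0.0213 -0.0518]
 [ 0.0116 -0.0003 -0.0506]
 [ 0.0177  0.0207 -0.0338]
 [ 0.018   0.0228 -0.0292]]
[0.21199962 0.11275891] -0.08802313364909786
```

Emit:
move_arm(
  motion=[
    [0.35,0.2,0,0,0,0],
    [0.7,0.37,0,0,0,0],
    [0.7,0.37,0,0,0,0],
  ],
)

```text
time: 33.7
tool_pos: [0.4945, -0.0242, 0.0736]
tool_rot: [-3.14, -0.0, 1.146]
contact_force: [0.3, -1.5, -0.2]
opening: 0.048
grip_force: 20.0
```

Emit:
move_arm(
  motion=[
    [0.35,0.2,0,0,0,0],
    [0.7,0.37,0,0,0,0],
    [0.7,0.37,0,0,0,0],
  ],
)

```text
time: 34.08
tool_pos: [0.5566, 0.0236, 0.0737]
tool_rot: [-3.14, 0.0, 1.145]
contact_force: [-0.0, -1.1, -1.0]
opening: 0.0479
grip_force: 20.0
```

Emit:
move_arm(
  motion=[
    [0.35,0.2,0,0,0,-0.05],
    [0.72,0.388,0,0,0,-0.088],
    [0.72,0.388,0,0,0,-0.088],
    [0.72,0.388,0.3,0,0,-0.088],
    [0.72,0.388,0.5,0,0,-0.088],
    [0.72,0.388,0.5,0,0,-0.088],
    [0.72,0.388,0.5,0,0,-0.088],
  ],
)

```text
time: 34.95
tool_pos: [0.6213, 0.0713, 0.0257]
tool_rot: [3.141, 0.0, 1.419]
contact_force: [0.1, 0.7, -0.7]
opening: 0.0476
grip_force: 20.0
```

Emit:
move_arm(
  motion=[
    [0.01,0,0.15,0,0,0],
    [0.01,0,0.24,0,0,0],
    [0.01,0,0.28,0,0,0],
    [0.01,0,0.31,0,0,0],
    [0.01,0,0.34,0,0,0],
    [0.01,0,0.37,0,0,0],
    [0.01,0,0.385,0,0,0],
    [0.01,0,0.385,0,0,0],
    [0.01,0,0.385,0,0,0],
  ],
)

```text
time: 36.08
tool_pos: [0.6218, 0.073, -0.0131]
tool_rot: [3.141, 0.0, 1.42]
contact_force: [-2.5, -2.3, 5.1]
opening: 0.0479
grip_force: 20.0
```

Emit:
move_arm(
  motion=[
    [0,0,0,0,0,0],
    [0,0,0,0,0,0],
    [0,0,0,0,0,0],
  ],
  fingers=0.28,
)

```text
time: 36.45
tool_pos: [0.6217, 0.0735, -0.0138]
tool_rot: [-3.141, -0.0, 1.42]
contact_force: [-0.2, -0.0, -1.0]
opening: 0.058
grip_force: 0.0
```

Emit:
move_arm(
  motion=[
    [0,0,-0.2,0,0,0],
    [0,0,-0.6,0,0,0],
    [0,0,-1,0,0,0],
    [0,0,-1,0,0,0],
    [0,0,-1,0,0,0],
  ],
)

```text
time: 37.08
tool_pos: [0.6212, 0.0733, 0.0858]
tool_rot: [-3.141, -0.0, 1.42]
contact_force: [-0.6, -0.3, 0.4]
opening: 0.059
grip_force: 0.0
```

```bash
python3 -c "
from pal import *
s,T,c,P=look();print(s['tool_pos'],s['tool_rot'])
for b in blobs(c,P,'blue',(.03,.06),200):print('seated',*b)
for n in ('scene','top'):
    c=robot.read_camera(n);P=cloud(c)
    for b in blobs(c,P,'blue',(.018,.06)):print(n,*b)
    m=(mask(c['image'],'green')>0)&(P[...,2]>.056)&(np.hypot(P[...,0]-.557,P[...,1]-.344)<.07)
    k,L,st,ce=cv2.connectedComponentsWithStats(m.astype(np.uint8))
    for i in range(1,k):
        if st[i,4]>10:print(n,'rod top',st[i,4],P[L==i].mean(0).round(4),cv2.minEnclosingCircle((P[L==i][:,:2]*1000).astype(np.float32)))
"
```

```text
[0.62121488 0.07334685 0.08579072] [-3.14064379e+00 -4.55319772e-05  1.42000650e+00]
seated [319. 139.] 2423 [0.63, 0.1264] [0.63   0.1267 0.0379] (47, 32) -8.6
seated [319. 203.] 2303 [0.6214, 0.0741] [0.6217 0.0753 0.0376] (47, 34) -8.9
seated [317. 254.] 1069 [0.6138, 0.0294] [0.6139 0.0303 0.0371] (46, 17) -8.4
scene [331. 248.] 68 [0.632, 0.0171] [0.6328 0.0174 0.0322] (33, 14) -87.9
scene [351. 253.] 101 [0.6231, 0.0722] [0.634  0.0755 0.0334] (46, 33) -7.9
scene [369. 257.] 225 [0.6264, 0.1254] [0.6328 0.1252 0.0353] (58, 34) -8.7
scene rod top 44 [0.5295 0.3257 0.059 ] ((529.2826538085938, 326.2088317871094), 11.535113334655762)
scene rod top 42 [0.5623 0.3734 0.0589] ((561.7684936523438, 374.1205749511719), 11.187948226928711)
top [313. 174.] 168 [0.6112, 0.0187] [0.6108 0.0185 0.0376] (49, 32) -3.3
top rod top 45 [0.5596 0.3733 0.0598] ((560.7388916015625, 373.4884338378906), 11.160774230957031)
top rod top 40 [0.5271 0.3264 0.0597] ((527.9979858398438, 325.5323486328125), 10.932746887207031)
```

All three blocks are seated, with tops at about 38 mm. Next are the rods: A at (0.561, 0.374), with the tangent along the current finger line, then B at (0.528, 0.326).

Emit:
move_arm(
  motion=[
    [0.5,-0.2,0,0,0,0],
    [0.96,-0.35,0,0,0,0],
    [0.96,-0.35,0,0,0,0],
  ],
  fingers=-0.13,
)

```text
time: 37.6
tool_pos: [0.6001, 0.1766, 0.0853]
tool_rot: [-3.14, -0.0, 1.424]
contact_force: [0.0, -0.1, -0.1]
opening: 0.0405
grip_force: 0.0
```

Emit:
move_arm(
  motion=[
    [0.5,-0.2,0,0,0,0],
    [0.96,-0.35,0,0,0,0],
    [0.96,-0.35,0,0,0,0],
  ],
)

```text
time: 37.98
tool_pos: [0.5803, 0.2758, 0.0855]
tool_rot: [-3.14, 0.0, 1.424]
contact_force: [0.6, 0.1, 0.1]
opening: 0.04
grip_force: 0.0
```

Emit:
move_arm(
  motion=[
    [0.5,-0.2,0,0,0,0],
    [0.96,-0.35,0,0,0,0],
    [0.96,-0.35,0,0,0,0],
    [0.96,-0.35,0,0,0,0],
    [0.96,-0.35,0,0,0,0],
  ],
)

```text
time: 38.6
tool_pos: [0.5619, 0.3718, 0.0862]
tool_rot: [-3.141, 0.001, 1.418]
contact_force: [-0.2, 0.1, -0.4]
opening: 0.0398
grip_force: 0.0
```

```bash
cat > rod.py <<'E'
from look import *
def rods(name=None,zlo=.055,zhi=.066):
    s,T,c,P=look(name);I=np.linalg.inv(T);print("tool",s["tool_pos"].round(4),s["tool_rot"].round(4),s["opening"])
    m=(mask(c['image'],'green')>0)&(P[...,2]>zlo)&(P[...,2]<zhi)
    k,L,st,ce=cv2.connectedComponentsWithStats(m.astype(np.uint8))
    for i in range(1,k):
        if st[i,4]>60:
            (x,y),r=cv2.minEnclosingCircle((P[L==i][:,:2]*1000).astype(np.float32));q=I[:3,:3]@np.array([x/1000,y/1000,.06])+I[:3,3]
            print("rod px",ce[i].round(),st[i,4],"world",round(x,1),round(y,1),"r",round(r,1),"mean",P[L==i].mean(0).round(4),"tool",q.round(4))
    return s,T,c,P
E
python3 -c "
from rod import *
s,T,c,P=rods('w6')
m=(P[...,2]>.066)&(P[...,2]<.075)&(np.hypot(P[...,0]-.557,P[...,1]-.344)<.09)
print(cv2.minEnclosingCircle((P[m][:,:2]*1000).astype(np.float32)))"
```

```text
tool [0.5619 0.3718 0.0862] [-3.1413e+00  7.0000e-04  1.4179e+00] 0.03984915011803996
rod px [317. 208.] 622 world 561.8 375.9 r 10.8 mean [0.5617 0.3764 0.0596] tool [ 0.0041 -0.0007  0.0262]
rod px [290. 260.] 92 world 534.0 334.9 r 6.4 mean [0.5333 0.3363 0.0587] tool [-0.0407 -0.022   0.0263]
((558.746337890625, 345.2877197265625), 74.15525817871094)
```

View pics/w6.png

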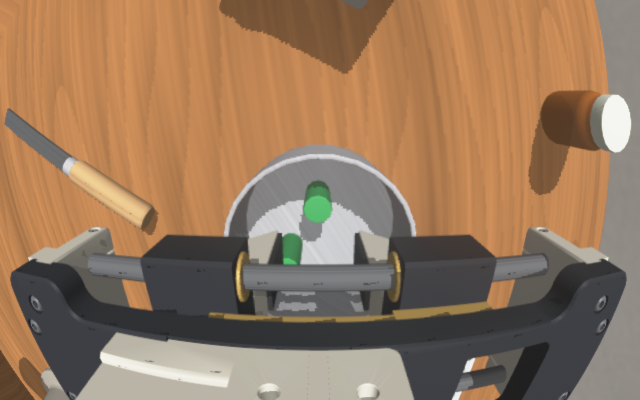

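The tin holds only two rods, A at (317,208) and B at (290,255). The rest of its floor is bare. Gripping A.

Emit:
move_arm(
  motion=[
    [0.03,0,0,0,0,0],
    [0.03,0,0.3,0,0,0],
    [0.03,0,0.6,0,0,0],
    [0.03,0,0.8,0,0,0],
    [0.03,0,0.86,0,0,0],
    [0.03,0,0.86,0,0,0],
  ],
)

```text
time: 39.4
tool_pos: [0.5619, 0.3767, 0.0007]
tool_rot: [3.141, -0.0, 1.42]
contact_force: [0.8, 0.0, 0.2]
opening: 0.0401
grip_force: 0.0
```

Emit:
move_arm(
  motion=[
    [0,0,0,0,0,0],
    [0,0,0,0,0,0],
    [0,0,0,0,0,0],
    [0,0,0,0,0,0],
    [0,0,0,0,0,0],
  ],
  fingers=-1,
  newtons=15,
)

```text
time: 40.02
tool_pos: [0.5622, 0.377, 0.0013]
tool_rot: [3.14, -0.001, 1.42]
contact_force: [-0.6, 0.2, 5.8]
opening: 0.0215
grip_force: 15.0
```

Emit:
move_arm(
  motion=[
    [0,0,-0.1,0,0,0],
    [0,0,-0.4,0,0,0],
    [0,0,-0.8,0,0,0],
    [0,0,-1,0,0,0],
    [0,0,-1,0,0,0],
    [0,0,-1,0,0,0],
  ],
)

```text
time: 40.78
tool_pos: [0.5609, 0.3763, 0.0991]
tool_rot: [-3.14, 0.001, 1.42]
contact_force: [0.5, -0.0, -0.9]
opening: 0.0216
grip_force: 15.0
```

```bash
python3 -c "
from pal import *
s,T,c,P=look('w7');print(s['tool_pos'],s['tool_rot']);inhand(c,T,P,'green')"
```

```text
[0.56089162 0.37632954 0.099136  ] [-3.13977618e+00  1.24400215e-03  1.41991946e+00]
inhand n 1564
[[ 0.0016 -0.0104 -0.0595]
 [ 0.0028 -0.0091 -0.0589]
 [ 0.0073 -0.0003 -0.0456]
 [ 0.0093  0.0082 -0.0112]
 [ 0.0096  0.0092 -0.0073]]
```

Emit:
move_arm(
  motion=[
    [-0.38,0.22,0,0,0,0],
    [-0.76,0.45,0,0,0,0],
    [-0.76,0.45,0,0,0,0],
  ],
)

```text
time: 41.2
tool_pos: [0.5954, 0.2915, 0.0989]
tool_rot: [-3.14, 0.002, 1.416]
contact_force: [-0.1, 1.5, -1.0]
opening: 0.0216
grip_force: 15.0
```

Emit:
move_arm(
  motion=[
    [-0.38,0.22,0,0,0,0],
    [-0.76,0.45,0,0,0,0],
    [-0.76,0.45,0,0,0,0],
  ],
)

```text
time: 41.58
tool_pos: [0.6282, 0.2105, 0.0992]
tool_rot: [-3.14, 0.001, 1.417]
contact_force: [0.2, -0.5, 0.1]
opening: 0.0214
grip_force: 15.0
```

Emit:
move_arm(
  motion=[
    [-0.38,0.22,0,0,0,0],
    [-0.76,0.45,0,0,0,0],
    [-0.76,0.45,0,0,0,0],
  ],
)

```text
time: 41.95
tool_pos: [0.6612, 0.1294, 0.0994]
tool_rot: [-3.141, 0.0, 1.417]
contact_force: [-0.3, 0.2, -0.5]
opening: 0.0215
grip_force: 15.0
```

Emit:
move_arm(
  motion=[
    [-0.38,0.22,0,0,0,0],
    [-0.76,0.45,0.2,0,0,0],
    [-0.76,0.45,0.25,0,0,0],
    [-0.76,0.45,0.25,0,0,0],
    [-0.76,0.45,0.25,0,0,0],
  ],
)

```text
time: 42.58
tool_pos: [0.6937, 0.0513, 0.0759]
tool_rot: [3.141, -0.001, 1.422]
contact_force: [-0.7, 0.1, -0.9]
opening: 0.0216
grip_force: 15.0
```

```bash
cat > bore.py <<'E'
from pal import *
def bores(name=None):
    s,T,c,P=look(name);print(s['tool_pos'],s['tool_rot'])
    I=np.linalg.inv(T);Q=P@I[:3,:3].T+I[:3,3]
    L,z,ok,top=pallet(P)
    for k in(-1,0,1):
        # mouth: top-plane pixels around the hole; intersect hole-pixel rays with the mouth plane z=0.020
        d=(abs(L[...,0]-.0415)<.02)&(abs(L[...,1]-.0015-.054*k)<.02)&ok&(z<.0175)
        if d.sum()<60:continue
        C=(T@c["hand_eye"])[:3,3];V=P[d]-C;w=C+V*((.020-C[2])/V[:,2])[:,None]
        (x,y),r=cv2.minEnclosingCircle((w[:,:2]*1000).astype(np.float32))
        q=I[:3,:3]@np.array([x/1000,y/1000,.02])+I[:3,3]
        mean=w.mean(0);area=cv2.minAreaRect((w[:,:2]*1000).astype(np.float32))
        print("bore",k,d.sum(),"world",round(x,1),round(y,1),"r",round(r,1),"rect",np.round(area[0],1),np.round(area[1],1),"tool",q.round(4))
    return s,T,c,P
E
python3 -c "
from bore import *
s,T,c,P=bores('w8');inhand(c,T,P,'green')"
```

```text
[0.69369636 0.05129586 0.07585971] [ 3.14131041e+00 -5.92765396e-04  1.42208968e+00]
bore 0 637 world 694.0 61.2 r 12.9 rect [694.7  61.8] [23.1 22.6] tool [ 0.0098 -0.0012  0.0559]
bore 1 738 world 699.4 113.0 r 16.5 rect [702.3 113. ] [27.6 24.9] tool [ 0.0619 -0.0035  0.0559]
inhand n 1495
[[ 0.0021 -0.0097 -0.0595]
 [ 0.0031 -0.0086 -0.0589]
 [ 0.0075 -0.0003 -0.0464]
 [ 0.0093  0.008  -0.0122]
 [ 0.0097  0.009  -0.0083]]
```

View pics/w8.png

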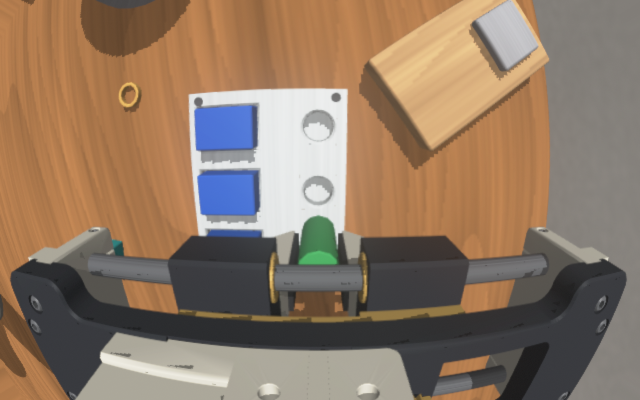

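Bores are at (318,125) and (318,190), dead ahead of the rod at (319,240). Placing rod A in the far bore.

Emit:
move_arm(
  motion=[
    [0.3,0,0,0,0,0],
    [0.652,0,0,0,0,0],
    [0.652,0,0.2,0,0,0],
    [0.652,0,0.4,0,0,0],
    [0.652,0,0.52,0,0,0],
    [0.652,0,0.52,0,0,0],
    [0.652,0,0.52,0,0,0],
    [0.652,0,0.52,0,0,0],
  ],
)

```text
time: 43.62
tool_pos: [0.7043, 0.1135, 0.0245]
tool_rot: [3.14, -0.0, 1.42]
contact_force: [0.5, -0.4, -1.0]
opening: 0.0215
grip_force: 15.0
```

```bash
python3 -c "
from bore import *
s=robot.observe();print(s['tool_pos'],s['tool_rot'])
T=T_tool(s);I=np.linalg.inv(T);print((I[:3,:3]@np.array([.7032,.116,0])+I[:3,3])[:2])"
```

```text
[0.70432675 0.11354327 0.0245327 ] [ 3.13988344e+00 -4.65663593e-04  1.41974215e+00]
[ 0.00224778 -0.00152554]
```

Emit:
move_arm(
  motion=[
    [0.022,-0.013,0,0,0,0],
    [0.022,-0.013,0,0,0,0],
    [0.022,-0.013,0.05,0,0,0],
    [0.022,-0.013,0.08,0,0,0],
    [0.022,-0.013,0.11,0,0,0],
    [0.022,-0.013,0.14,0,0,0],
    [0.022,-0.013,0.14,0,0,0],
  ],
)

```text
time: 44.5
tool_pos: [0.7026, 0.1159, 0.009]
tool_rot: [-3.141, 0.0, 1.42]
contact_force: [0.1, -0.1, -0.9]
opening: 0.0218
grip_force: 15.0
```

Emit:
move_arm(
  motion=[
    [0,0,0.02,0,0,0],
    [0,0,0.04,0,0,0],
    [0,0,0.06,0,0,0],
    [0,0,0.07,0,0,0],
    [0,0,0.07,0,0,0],
  ],
)

```text
time: 45.12
tool_pos: [0.7028, 0.116, 0.0024]
tool_rot: [3.142, -0.0, 1.42]
contact_force: [-1.6, 0.2, -0.7]
opening: 0.0217
grip_force: 15.0
```

Emit:
move_arm(
  motion=[
    [0,0,0.01,0,0,0],
    [0,0,0.01,0,0,0],
  ],
)

```text
time: 45.38
tool_pos: [0.7029, 0.116, 0.0023]
tool_rot: [3.141, -0.0, 1.42]
contact_force: [-1.6, 0.4, 5.5]
opening: 0.0213
grip_force: 15.0
```

Emit:
move_arm(
  motion=[
    [0,0,0,0,0,0],
    [0,0,0,0,0,0],
    [0,0,0,0,0,0],
  ],
  fingers=-0.26,
)

```text
time: 45.75
tool_pos: [0.7027, 0.1159, 0.0011]
tool_rot: [-3.141, -0.0, 1.42]
contact_force: [-0.6, 0.2, -0.9]
opening: 0.0338
grip_force: 0.0
```

Emit:
move_arm(
  motion=[
    [0,0,-0.1,0,0,0],
    [0,0,-0.5,0,0,0],
    [0,0,-0.9,0,0,0],
    [0,0,-0.9,0,0,0],
    [0,0,-0.9,0,0,0],
  ],
)

```text
time: 46.38
tool_pos: [0.7024, 0.1159, 0.0914]
tool_rot: [-3.141, 0.0, 1.42]
contact_force: [-1.0, -0.5, -0.9]
opening: 0.0338
grip_force: 0.0
```

```bash
python3 -c "
from rod import *
s,T,c,P=rods(None,.053,.07)
I=np.linalg.inv(T);print('B from here',(I[:3,:3]@np.array([.528,.326,0])+I[:3,3])[:2])"
```

```text
tool [0.7024 0.1159 0.0914] [-3.1412  0.      1.4199] 0.03376319845320129
rod px [93. 12.] 358 world 528.5 327.7 r 12.0 mean [0.531  0.3269 0.0588] tool [ 0.1833 -0.2038  0.0314]
rod px [318. 212.] 603 world 702.5 115.0 r 10.9 mean [0.7024 0.1158 0.0605] tool [-0.0009  0.0002  0.0314]
B from here [ 0.18148433 -0.20400096]
```

Rod A is down, with its top at 60.5 mm. Going to rod B.

Emit:
move_arm(
  motion=[
    [0.3,-0.34,0,0,0,0],
    [0.6,-0.68,0,0,0,0],
    [0.6,-0.68,0,0,0,0],
  ],
  fingers=-0.13,
)

```text
time: 46.8
tool_pos: [0.6417, 0.1881, 0.0902]
tool_rot: [-3.138, 0.0, 1.424]
contact_force: [-0.0, -0.5, 0.4]
opening: 0.04
grip_force: 0.0
```

Emit:
move_arm(
  motion=[
    [0.3,-0.34,0,0,0,0],
    [0.6,-0.68,0,0,0,0],
    [0.6,-0.68,0,0,0,0],
  ],
)

```text
time: 47.18
tool_pos: [0.5844, 0.2567, 0.0905]
tool_rot: [-3.139, 0.001, 1.423]
contact_force: [0.4, -0.8, 0.0]
opening: 0.0396
grip_force: 0.0
```

Emit:
move_arm(
  motion=[
    [0.3,-0.34,0,0,0,0.27],
    [0.62,-0.68,0,0,0,0.27],
    [0.62,-0.68,0,0,0,0.27],
    [0.62,-0.68,0,0,0,0.27],
    [0.62,-0.68,0,0,0,0.27],
    [0.62,-0.68,0,0,0,0.27],
    [0.62,-0.68,0,0,0,0.27],
    [0.62,-0.68,0,0,0,0.27],
  ],
)

```text
time: 48.18
tool_pos: [0.5286, 0.3262, 0.0912]
tool_rot: [-3.142, 0.0, 0.572]
contact_force: [0.6, 0.2, -0.2]
opening: 0.04
grip_force: 0.0
```

```bash
python3 -c "
from rod import *
rods()"
```

```text
tool [0.5286 0.3262 0.0912] [-3.1416e+00  2.0000e-04  5.7240e-01] 0.04003661368816985
rod px [587. 178.] 245 world 701.4 115.3 r 11.2 mean [0.7017 0.1173 0.0601] tool [0.031  0.2709 0.0312]
rod px [316. 208.] 585 world 528.9 328.9 r 10.8 mean [0.5295 0.3292 0.0596] tool [ 0.0017 -0.0021  0.0312]
```

Emit:
move_arm(
  motion=[
    [0.015,-0.015,0,0,0,0],
    [0.015,-0.015,0.3,0,0,0],
    [0.015,-0.015,0.6,0,0,0],
    [0.015,-0.015,0.8,0,0,0],
    [0.015,-0.015,0.9,0,0,0],
    [0.015,-0.015,0.9,0,0,0],
  ],
)

```text
time: 48.98
tool_pos: [0.5287, 0.3286, 0.0011]
tool_rot: [-3.141, 0.001, 0.572]
contact_force: [-0.0, 0.0, 0.2]
opening: 0.0399
grip_force: 0.0
```

Emit:
move_arm(
  motion=[
    [0,0,0,0,0,0],
    [0,0,0,0,0,0],
    [0,0,0,0,0,0],
    [0,0,0,0,0,0],
    [0,0,0,0,0,0],
  ],
  fingers=-1,
  newtons=15,
)

```text
time: 49.6
tool_pos: [0.5294, 0.3289, 0.0023]
tool_rot: [3.141, -0.002, 0.572]
contact_force: [-0.2, -0.3, 6.0]
opening: 0.0213
grip_force: 15.0
```

Emit:
move_arm(
  motion=[
    [0,0,-0.1,0,0,0],
    [0,0,-0.4,0,0,0],
    [0,0,-0.8,0,0,0],
    [0,0,-1,0,0,0],
    [0,0,-1,0,0,0],
    [0,0,-1,0,0,0],
    [0,0,-1,0,0,0],
  ],
)

```text
time: 50.48
tool_pos: [0.5281, 0.3282, 0.1]
tool_rot: [-3.141, 0.003, 0.572]
contact_force: [-0.0, -0.1, -1.0]
opening: 0.0218
grip_force: 15.0
```

```bash
python3 -c "
from pal import *
s,T,c,P=look();print(s['tool_pos'],s['tool_rot']);inhand(c,T,P,'green')
I=np.linalg.inv(T);print((I[:3,:3]@np.array([.6947,.0555,0])+I[:3,3])[:2],(s['tool_rot'][2]-1.42)/np.pi)"
```

```text
[0.52809591 0.3282424  0.09997173] [-3.14117693e+00  2.58534534e-03  5.71656440e-01]
inhand n 1604
[[ 0.0017 -0.0097 -0.0585]
 [ 0.0025 -0.0087 -0.058 ]
 [ 0.008  -0.0002 -0.0478]
 [ 0.0101  0.0081 -0.0117]
 [ 0.0104  0.0092 -0.0066]]
[-0.00718717  0.31955664] -0.2700361420352691
```

Emit:
move_arm(
  motion=[
    [0,0.4,0,0,0,0],
    [-0.01,0.8,0,0,0,0],
    [-0.01,0.8,0,0,0,0],
  ],
)

```text
time: 50.9
tool_pos: [0.5724, 0.2583, 0.1005]
tool_rot: [3.141, 0.001, 0.568]
contact_force: [0.7, 0.6, -0.1]
opening: 0.0215
grip_force: 15.0
```

Emit:
move_arm(
  motion=[
    [0,0.4,0,0,0,0],
    [-0.01,0.8,0,0,0,0],
    [-0.01,0.8,0,0,0,0],
  ],
)

```text
time: 51.28
tool_pos: [0.6144, 0.1913, 0.1007]
tool_rot: [-3.141, 0.001, 0.569]
contact_force: [0.2, -0.8, -0.5]
opening: 0.0215
grip_force: 15.0
```

Emit:
move_arm(
  motion=[
    [0,0.4,0,0,0,0],
    [-0.01,0.8,0,0,0,0],
    [-0.01,0.8,0,0,0,0],
  ],
)

```text
time: 51.65
tool_pos: [0.6566, 0.1241, 0.1007]
tool_rot: [-3.141, 0.001, 0.569]
contact_force: [0.1, -0.1, 0.1]
opening: 0.0215
grip_force: 15.0
```

Emit:
move_arm(
  motion=[
    [0,0.4,0,0,0,-0.27],
    [-0.012,0.741,0,0,0,-0.27],
    [-0.012,0.741,0,0,0,-0.27],
    [-0.012,0.741,0,0,0,-0.27],
    [-0.012,0.741,0,0,0,-0.27],
    [-0.012,0.741,0.3,0,0,-0.27],
    [-0.012,0.741,0.6,0,0,-0.27],
    [-0.012,0.741,0.74,0,0,-0.27],
    [-0.012,0.741,0.74,0,0,-0.27],
    [-0.012,0.741,0.74,0,0,-0.27],
    [-0.012,0.741,0.74,0,0,-0.27],
  ],
)

```text
time: 53.02
tool_pos: [0.6961, 0.0623, 0.0289]
tool_rot: [3.139, -0.0, 1.42]
contact_force: [-0.3, -0.4, -1.1]
opening: 0.0217
grip_force: 15.0
```

```bash
python3 -c "
from pal import *
s,T,c,P=look();print(s['tool_pos'],s['tool_rot']);inhand(c,T,P,'green')
I=np.linalg.inv(T);print((I[:3,:3]@np.array([.6945,.0618,0])+I[:3,3])[:2],(s['tool_rot'][2]-1.42)/np.pi)"
```

```text
[0.69609582 0.06231562 0.0288595 ] [ 3.13928028e+00 -4.95865854e-04  1.41990064e+00]
inhand n 1610
[[ 0.0018 -0.0099 -0.0585]
 [ 0.0026 -0.0087 -0.058 ]
 [ 0.0082 -0.0002 -0.0477]
 [ 0.0104  0.0081 -0.0118]
 [ 0.0106  0.0092 -0.0061]]
[-0.00076397 -0.00156691] -3.1628213877437756e-05
```

Emit:
move_arm(
  motion=[
    [-0.006,-0.012,0,0,0,0],
    [-0.006,-0.012,0,0,0,0],
    [-0.006,-0.012,0.08,0,0,0],
    [-0.006,-0.012,0.12,0,0,0],
    [-0.006,-0.012,0.15,0,0,0],
    [-0.006,-0.012,0.18,0,0,0],
    [-0.006,-0.012,0.18,0,0,0],
  ],
)

```text
time: 53.95
tool_pos: [0.6938, 0.0618, 0.0091]
tool_rot: [-3.141, -0.0, 1.42]
contact_force: [-0.2, -0.4, 0.1]
opening: 0.0219
grip_force: 15.0
```

Emit:
move_arm(
  motion=[
    [0,0,0.02,0,0,0],
    [0,0,0.04,0,0,0],
    [0,0,0.06,0,0,0],
    [0,0,0.07,0,0,0],
    [0,0,0.07,0,0,0],
  ],
)

```text
time: 54.58
tool_pos: [0.6942, 0.0618, 0.0033]
tool_rot: [3.141, -0.0, 1.42]
contact_force: [-1.8, -0.1, 4.8]
opening: 0.0215
grip_force: 15.0
```

Emit:
move_arm(
  motion=[
    [0,0,0,0,0,0],
    [0,0,0,0,0,0],
    [0,0,0,0,0,0],
  ],
  fingers=-0.26,
)

```text
time: 54.95
tool_pos: [0.6939, 0.0618, 0.0021]
tool_rot: [-3.141, -0.0, 1.42]
contact_force: [0.5, 0.1, -0.0]
opening: 0.0341
grip_force: 0.0
```

Emit:
move_arm(
  motion=[
    [0,0,-0.1,0,0,0],
    [0,0,-0.5,0,0,0],
    [0,0,-0.9,0,0,0],
    [0,0,-0.9,0,0,0],
    [0,0,-0.9,0,0,0],
  ],
)

```text
time: 55.58
tool_pos: [0.6937, 0.0618, 0.0924]
tool_rot: [-3.141, -0.0, 1.42]
contact_force: [-1.0, -0.4, -0.3]
opening: 0.0335
grip_force: 0.0
```

```bash
python3 -c "
from rod import *
s,T,c,P=rods(None,.05,.07)
for b in blobs(c,P,'blue',(.03,.06),200):print('seated',*b)
for n in ('top','scene'):
    c=robot.read_camera(n);P=cloud(c);x,y,z=P[...,0],P[...,1],P[...,2];r=np.hypot(x-.607,y+.204)<.1
    for nm,m in dict(plate=(z>.008)&(z<.02)&r,knob=(z>.038)&(z<.06)&r,rim=(z>.064)&(z<.076)&(np.hypot(x-.557,y-.344)<.1)).items():
        q=(P[m][:,:2]*1000).astype(np.float32)
        if len(q)>5: print(n,nm,len(q),cv2.minEnclosingCircle(q),P[m].mean(0).round(4))
    if n=='top':cv2.imwrite('pics/top9.png',c['image'][:,:,::-1])
"
```

```text
tool [0.6937 0.0618 0.0924] [-3.1413 -0.      1.4199] 0.03354225663617499
rod px [319. 141.] 634 world 702.4 114.7 r 10.6 mean [0.7024 0.1148 0.0608] tool [0.0536 0.0007 0.0324]
rod px [318. 210.] 612 world 693.8 61.8 r 10.9 mean [0.6939 0.0629 0.0602] tool [0.     0.0001 0.0324]
seated [232. 139.] 2118 [0.6307, 0.1264] [0.6316 0.1265 0.0378] (47, 33) -8.4
seated [235. 200.] 2007 [0.6223, 0.0742] [0.6231 0.0752 0.0375] (47, 34) -8.9
top plate 2109 ((607.7617797851562, -203.10079956054688), 81.51961517333984) [ 0.6043 -0.2037  0.0137]
top knob 47 ((604.72265625, -203.66429138183594), 10.947402954101562) [ 0.6043 -0.2033  0.0474]
top rim 284 ((556.7454833984375, 342.4334411621094), 75.32846069335938) [0.5592 0.3452 0.069 ]
scene plate 1856 ((607.70556640625, -201.44729614257812), 82.39737701416016) [ 0.6098 -0.203   0.0127]
scene knob 46 ((607.5213623046875, -204.22898864746094), 11.108283996582031) [ 0.6083 -0.2032  0.0458]
scene rim 311 ((558.3793334960938, 340.6796569824219), 76.04743957519531) [0.5594 0.3432 0.068 ]
```

View pics/top9.png

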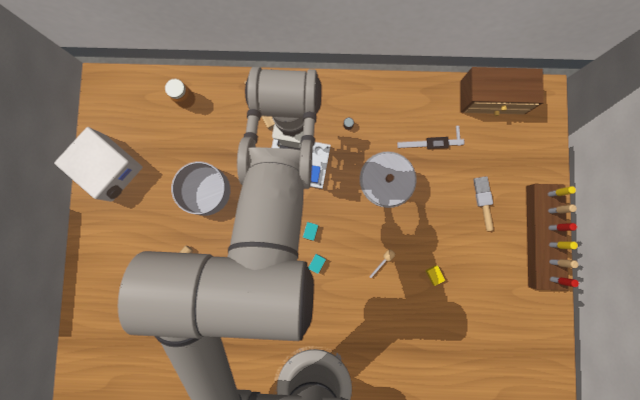

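The tin is empty and the lid lies on the mat with its knob at (390,178). Both rods and the visible blocks are still seated. Fetching the lid.

Emit:
move_arm(
  motion=[
    [-0.46,-0.08,0,0,0,0],
    [-0.92,-0.154,0,0,0,0],
    [-0.92,-0.154,0,0,0,0],
  ],
  fingers=0.2,
)

```text
time: 56.1
tool_pos: [0.6637, -0.0301, 0.0915]
tool_rot: [-3.139, 0.001, 1.416]
contact_force: [-0.2, -0.5, 0.6]
opening: 0.0543
grip_force: 0.0
```

Emit:
move_arm(
  motion=[
    [-0.46,-0.08,0,0,0,0],
    [-0.92,-0.154,0,0,0,0],
    [-0.92,-0.154,0,0,0,0],
  ],
)

```text
time: 56.48
tool_pos: [0.6351, -0.1177, 0.0917]
tool_rot: [-3.14, 0.0, 1.416]
contact_force: [-0.4, -0.1, -0.3]
opening: 0.055
grip_force: 0.0
```

Emit:
move_arm(
  motion=[
    [-0.46,-0.08,0,0,0,0],
    [-0.92,-0.154,0,0,0,0],
    [-0.92,-0.154,0,0,0,0],
    [-0.92,-0.154,0,0,0,0],
    [-0.92,-0.154,0,0,0,0],
  ],
)

```text
time: 57.1
tool_pos: [0.6074, -0.2024, 0.0922]
tool_rot: [-3.141, -0.001, 1.422]
contact_force: [-0.0, 0.1, 0.6]
opening: 0.0552
grip_force: 0.0
```

```bash
python3 -c "
from look import *
s,T,c,P=look();print(s['tool_pos'],s['tool_rot'],s['opening']);I=np.linalg.inv(T)
m=(P[...,2]>.04)&(P[...,2]<.055)&(np.hypot(P[...,0]-.607,P[...,1]+.204)<.04)
q=(P[m][:,:2]*1000).astype(np.float32);(x,y),r=cv2.minEnclosingCircle(q);print(x,y,r,P[m].mean(0),(I[:3,:3]@np.array([x/1000,y/1000,.045])+I[:3,3]))"
```

```text
[ 0.6074101  -0.20236032  0.09217063] [-3.14133509e+00 -5.97216384e-04  1.42180542e+00] 0.055157166712906096
606.6959838867188 -202.52418518066406 11.167440414428711 [ 0.60681154 -0.20142488  0.04714505] [-0.00029623 -0.00066974  0.04717064]
```

Emit:
move_arm(
  motion=[
    [0,0,0.3,0,0,0],
    [0,0,0.6,0,0,0],
    [0,0,0.9,0,0,0],
    [0,0,0.9,0,0,0],
  ],
)

```text
time: 57.65
tool_pos: [0.6054, -0.2024, 0.0001]
tool_rot: [-3.137, -0.002, 1.421]
contact_force: [-0.9, 0.3, 0.4]
opening: 0.0549
grip_force: 0.0
```

Emit:
move_arm(
  motion=[
    [0,0,0.08,0,0,0],
    [0,0,0.16,0,0,0],
    [0,0,0.16,0,0,0],
    [0,0,0.16,0,0,0],
  ],
)

```text
time: 58.15
tool_pos: [0.6071, -0.2043, -0.0131]
tool_rot: [3.141, 0.0, 1.42]
contact_force: [0.8, 0.4, 0.4]
opening: 0.0552
grip_force: 0.0
```

Emit:
move_arm(
  motion=[
    [0,0,0,0,0,0],
    [0,0,0,0,0,0],
    [0,0,0,0,0,0],
    [0,0,0,0,0,0],
    [0,0,0,0,0,0],
    [0,0,0,0,0,0],
  ],
  fingers=-1,
  newtons=30,
)

```text
time: 58.9
tool_pos: [0.6069, -0.2042, -0.0136]
tool_rot: [3.142, -0.0, 1.42]
contact_force: [-1.1, 0.2, 0.6]
opening: 0.0213
grip_force: 30.0
```

Emit:
move_arm(
  motion=[
    [0,0,-0.1,0,0,0],
    [0,0,-0.3,0,0,0],
    [0,0,-0.7,0,0,0],
    [0,0,-1,0,0,0],
    [0,0,-1,0,0,0],
    [0,0,-1,0,0,0],
  ],
)

```text
time: 59.65
tool_pos: [0.6062, -0.2038, 0.0855]
tool_rot: [-3.14, -0.001, 1.42]
contact_force: [0.2, -0.2, -1.8]
opening: 0.0212
grip_force: 30.0
```

Emit:
move_arm(
  motion=[
    [0.3,-0.1,-0.2,0,0,0],
    [0.89,-0.216,-0.2,0,0,0],
    [0.89,-0.216,-0.2,0,0,0],
  ],
)

```text
time: 60.02
tool_pos: [0.5975, -0.1087, 0.1049]
tool_rot: [-3.138, -0.002, 1.424]
contact_force: [0.5, 0.2, -0.4]
opening: 0.0211
grip_force: 30.0
```

Emit:
move_arm(
  motion=[
    [0.45,-0.1,0,0,0,0],
    [0.89,-0.216,0,0,0,0],
    [0.89,-0.216,0,0,0,0],
  ],
)

```text
time: 60.4
tool_pos: [0.5897, -0.0193, 0.105]
tool_rot: [-3.138, -0.0, 1.423]
contact_force: [0.4, 0.4, -1.8]
opening: 0.0215
grip_force: 30.0
```

Emit:
move_arm(
  motion=[
    [0.45,-0.1,0,0,0,0],
    [0.89,-0.216,0,0,0,0],
    [0.89,-0.216,0,0,0,0],
  ],
)

```text
time: 60.78
tool_pos: [0.5823, 0.071, 0.1053]
tool_rot: [-3.14, 0.0, 1.423]
contact_force: [0.3, -1.3, -2.0]
opening: 0.0216
grip_force: 30.0
```

Emit:
move_arm(
  motion=[
    [0.45,-0.1,0,0,0,0],
    [0.89,-0.216,0,0,0,0],
    [0.89,-0.216,0,0,0,0],
  ],
)

```text
time: 61.15
tool_pos: [0.5747, 0.1617, 0.1055]
tool_rot: [-3.14, 0.0, 1.422]
contact_force: [-0.7, -0.7, -2.0]
opening: 0.0212
grip_force: 30.0
```

Emit:
move_arm(
  motion=[
    [0.45,-0.1,0,0,0,0],
    [0.89,-0.216,0,0,0,0],
    [0.89,-0.216,0,0,0,0],
  ],
)

```text
time: 61.52
tool_pos: [0.5671, 0.2526, 0.1056]
tool_rot: [-3.141, 0.0, 1.422]
contact_force: [1.0, -0.4, -1.0]
opening: 0.0213
grip_force: 30.0
```

Emit:
move_arm(
  motion=[
    [0.45,-0.1,0,0,0,0],
    [0.89,-0.216,0,0,0,0],
    [0.89,-0.216,0.1,0,0,0],
    [0.89,-0.216,0.3,0,0,0],
    [0.89,-0.216,0.4,0,0,0],
    [0.89,-0.216,0.4,0,0,0],
    [0.89,-0.216,0.4,0,0,0],
  ],
)

```text
time: 62.4
tool_pos: [0.5598, 0.3426, 0.0671]
tool_rot: [3.141, -0.0, 1.419]
contact_force: [0.4, -1.0, -1.0]
opening: 0.0212
grip_force: 30.0
```

```bash
python3 -c "
from look import *
s=robot.observe();print(s['tool_pos'],s['tool_rot']);I=np.linalg.inv(T_tool(s));print(I[:3,:3]@np.array([.5583,.344,.0474])+I[:3,3])
for n in ('top','scene'):
    c=robot.read_camera(n);P=cloud(c);x,y,z=P[...,0],P[...,1],P[...,2]
    m=(z>.079)&(z<.1)&(np.hypot(x-.558,y-.344)<.1);print(n,m.sum(),P[m].mean(0),cv2.minEnclosingCircle((P[m][:,:2]*1000).astype(np.float32)))"
```

```text
[0.55978475 0.34261565 0.06708291] [ 3.14064399e+00 -4.91147065e-04  1.41903676e+00]
[ 0.00113431 -0.00169564  0.01968187]
top 1265 [0.55495566 0.31057237 0.09436271] ((558.3123779296875, 341.9530029296875), 78.90128326416016)
scene 1338 [0.57582858 0.33401542 0.09363008] ((559.4937744140625, 342.51165771484375), 80.28221130371094)
```

Emit:
move_arm(
  motion=[
    [0,-0.015,0,0,0,0],
    [0,-0.015,0.06,0,0,0],
    [0,-0.015,0.12,0,0,0],
    [0,-0.015,0.16,0,0,0],
    [0,-0.015,0.19,0,0,0],
    [0,-0.015,0.19,0,0,0],
    [0,-0.015,0.19,0,0,0],
  ],
)

```text
time: 63.38
tool_pos: [0.5576, 0.3435, 0.0474]
tool_rot: [3.141, -0.0, 1.42]
contact_force: [-0.2, -0.1, -1.1]
opening: 0.0214
grip_force: 30.0
```

Emit:
move_arm(
  motion=[
    [0,0,0.005,0,0,0],
    [0,0,0.005,0,0,0],
  ],
)

```text
time: 63.62
tool_pos: [0.5576, 0.3435, 0.0474]
tool_rot: [3.141, -0.0, 1.42]
contact_force: [-1.9, -0.5, 4.6]
opening: 0.021
grip_force: 30.0
```

Emit:
move_arm(
  motion=[
    [0,0,0,0,0,0],
    [0,0,0,0,0,0],
    [0,0,0,0,0,0],
    [0,0,0,0,0,0],
  ],
  fingers=0.2,
)

```text
time: 64.12
tool_pos: [0.5575, 0.3435, 0.0468]
tool_rot: [-3.141, -0.0, 1.42]
contact_force: [-0.8, -0.4, -0.0]
opening: 0.0538
grip_force: 0.0
```

Emit:
move_arm(
  motion=[
    [0,0,-0.2,0,0,0],
    [0,0,-0.6,0,0,0],
    [0,0,-1,0,0,0],
    [0,0,-1,0,0,0],
  ],
)

```text
time: 64.62
tool_pos: [0.5595, 0.3444, 0.1511]
tool_rot: [3.135, -0.004, 1.42]
contact_force: [-0.2, -1.2, -0.3]
opening: 0.0549
grip_force: 0.0
```

Emit:
move_arm(
  motion=[
    [0,-0.5,0,0,0,0],
    [0,-1,0,0,0,0],
    [0,-1,0,0,0,0],
    [0,-1,0,0,0,0],
    [0,-1,0,0,0,0],
  ],
)

```text
time: 65.25
tool_pos: [0.4597, 0.3583, 0.1466]
tool_rot: [3.141, -0.0, 1.419]
contact_force: [-0.4, -0.3, 0.8]
opening: 0.0548
grip_force: 0.0
```

```bash
python3 -c "
from look import *
print(robot.observe()['tool_pos'])
for n in ('top','scene'):
    c=robot.read_camera(n);P=cloud(c);x,y,z=P[...,0],P[...,1],P[...,2];r=np.hypot(x-.558,y-.343)<.095
    for nm,m in dict(plate=(z>.066)&(z<.085)&r,knob=(z>.1)&(z<.12)&r).items():
        if m.sum()>5:
            A=np.c_[P[m][:,:2]-[.558,.343],np.ones(m.sum())];print(n,nm,m.sum(),cv2.minEnclosingCircle((P[m][:,:2]*1000).astype(np.float32)),P[m].mean(0).round(4),np.linalg.lstsq(A,z[m],rcond=None)[0].round(3))
    for b in blobs(c,P,'blue',(.018,.06)):print(n,*b)
    for b in blobs(c,P,'green',(.055,.07),10):print(n,'G',*b)
    cv2.imwrite(f'pics/{n}_end.png',c['image'][:,:,::-1])
"
```

```text
[0.45970105 0.35828922 0.14655041]
top plate 2047 ((555.822021484375, 342.2126159667969), 78.8326187133789) [0.5574 0.3337 0.0748] [-0.001  0.002  0.075]
top knob 56 ((554.976806640625, 343.030517578125), 10.978436470031738) [0.5552 0.3419 0.1076] [0.075 0.063 0.108]
top [277. 167.] 173 [0.6282, 0.1252] [0.6279 0.1251 0.0375] (47, 32) -6.6
top [295. 170.] 178 [0.62, 0.0723] [0.6197 0.0727 0.0376] (47, 32) -8.1
top [313. 173.] 173 [0.6118, 0.0197] [0.6118 0.0194 0.0378] (46, 32) -8.2
top G [281. 141.] 38 [0.6992, 0.1141] [0.6995 0.1132 0.0609] (18, 18) 1.2
top G [299. 144.] 36 [0.6921, 0.0604] [0.6919 0.0606 0.0605] (20, 14) 2.6
scene plate 2369 ((557.0418701171875, 343.4069519042969), 80.01580047607422) [0.561  0.3429 0.0737] [-0.001  0.001  0.074]
scene knob 56 ((558.0828247070312, 342.7873229980469), 11.349687576293945) [0.5588 0.3424 0.1066] [-0.084 -0.041  0.107]
scene [333. 242.] 221 [0.6142, 0.019] [0.6165 0.0198 0.0347] (51, 34) -9.7
scene [351. 249.] 222 [0.6218, 0.0721] [0.6246 0.0727 0.0352] (49, 34) -7.9
scene [369. 257.] 224 [0.627, 0.1256] [0.6331 0.1252 0.0355] (58, 33) -9.4
scene G [617.  30.] 60 [-0.5695, 0.834] [-0.5715  0.8323  0.0624] (57, 33) -88.4
scene G [635.  53.] 38 [-0.4416, 0.8882] [-0.4383  0.8838  0.0628] (57, 21) 4.0
scene G [340. 267.] 48 [0.6942, 0.0599] [0.6942 0.0603 0.0598] (22, 16) 15.0
scene G [359. 275.] 47 [0.7029, 0.1127] [0.7027 0.1125 0.0595] (21, 18) -25.6
```

View pics/scene_end.png

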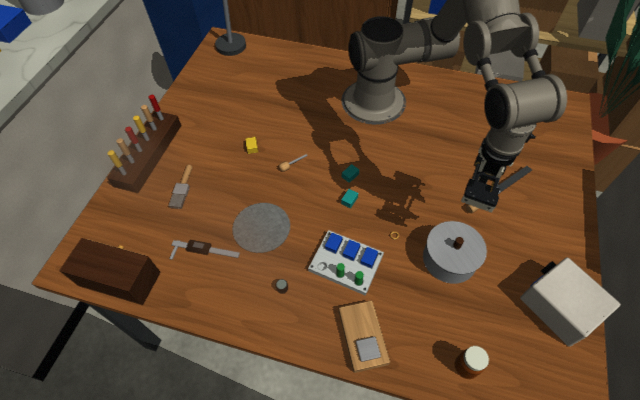

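The scene view shows three blocks at (333,242), (351,249) and (369,257), and two rods at (340,267) and (359,275), all seated. The lid is level on the tin at (457,247) and the gripper is clear. Handing in.

```bash
python3 -c "
from cell import robot
print(robot.hand_in())"
```

```text
the job is handed in; nothing more can be done
None
```

The job is handed in: all three blue blocks are in their pockets, both green rods present stand in bores, and the lid is level on the tin. The camera heights and positions taken just before hand-in agree with this, though the hand-in call gave no verdict.

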